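Tighten the termination's coupling nut, by hand and then with the spanner

TASK

On the inclined test stand, turn the big hexagonal coupling nut clockwise with the fingers until its index tooth points at the white hand-tight mark, and let go of it. Then take the open-ended spanner from the tool mat, fit it on the nut and turn the nut on clockwise, with the spanner only, until the tooth comes up against the stop pin. Finally lay the spanner flat on its mat again; leave everything else where it is.

Things in the scene. Friction and masses are not known exactly. Their poses are not given: they have to be found in the camera images.
- stand: Fixed bent-metal aluminium test stand; origin on the table below the middle of its panel. Its panel, 190 by 240 mm, slopes at 30 degrees: low edge (about 65 mm up) towards -x (robot's side), high edge (about 158 mm) at +x. A port disc with the nut stands at the panel's middle; four small capped ports, 14 mm high, 92 mm to either side of it.
- port_center (a point): Point on the nut's axis, at the hexagon's mid height; fixed to the stand, it does not turn. z: the nut's axis, out of the panel (30 degrees off vertical); x: up the slope; y: left along the panel. Along z from here, mm: panel -37; port disc (diameter 100) top -22; nut flange (diameter 62) -22 to -17; hexagon -17 to +15; fixed round end (diameter 34) through the nut, top +24.
- nut (a joint): Brass coupling nut's angle, rad; grows turning clockwise seen from outside (about -z of port_center). Stays where left; friction about 0.2 N m. Hexagon 44 mm across flats, 32 mm high; at 0 one pair of flats faces +-x of port_center, at v it is v clockwise of that; other pairs 60 degrees apart. Tooth at hand-tight mark: 1.10 (within 0.2 is right); at the stop pin: 1.75, a hard stop.
- nut_tooth (a point): Tip of the nut's index tooth, an 8 mm wide steel lug on the nut's steel flange, 42 mm from the axis; 50 degrees from x towards y of port_center when joint nut is 0. It turns with the nut.
- white_mark (a point): Middle of the white painted hand-tight mark on the port disc, a radial line 14 mm long and 3 mm wide.
- stop_pin (a point): Top of the steel stop pin, 8 mm thick, 6 mm high, on the port disc 39 mm from the nut's axis; the tooth's side comes up against it.
- spanner: Loose steel open-ended spanner, 193 mm long, 16 mm thick, 0.2 to 0.33 kg, flat on the mat. Origin: underside, below the mouth's centre; x out of the open mouth, handle along -x, z up. Jaws 47 mm apart, parallel from x = -29 (mouth's floor) to +16 mm, flared to +26; head about 78 mm wide. Handle: bar 24 mm wide, free from x = -62 to -167. Centre of mass near x = -70. On the nut it has about 0.13 rad of play.
- spanner_mouth (a point): Centre of the spanner's mouth, mid thickness (8 mm over the underside); axes as spanner. Fitted, it lies within about 10 mm of port_center.
- spanner_grip (a point): Point in the middle of the spanner's handle, 95 mm behind the mouth's centre, mid thickness; axes as spanner.
- mat: Blue-grey rubber tool mat fixed on the table, 260 mm (x) by 160 mm (y), 3 mm thick; origin at the centre of its underside. It lies to one side of the stand, left or right.
- tray: Bystander: fixed grey parts tray, 240 (x) by 150 (y) by 30 mm high, on the other side of the stand from the mat; origin under its centre.
- attenuator: Bystander: aluminium attenuator, diameter 36, 64 mm high, standing in the tray.
- adapter: Bystander: brass coaxial adapter, diameter 34, 50 mm high, standing in the tray.
- cleaner: Bystander: white plastic bottle, diameter 56, 150 mm high, behind the stand to the left; origin under its centre.
- screwdriver: Bystander: screwdriver, 170 mm long, lying behind the stand.
- horn: Bystander: copper horn antenna, diameter 80, 103 mm high, standing behind the stand to the right; origin under its centre.
- dustcap: Bystander: white plastic dust cap, diameter 48, 22 mm high, on the table in front of the stand, to the left.
Mind the look-alikes: they are no part of the job. Of the things that look like the spanner, the larger one is meant.

How it is judged:
By the outcome, as a careful person would: the job done as asked, in the order asked, and still so for the second after the job is handed in, with the robot touching nothing.
It also fails if it takes over 67 s, if anything falls off the work surface, if the arm or the gripper's body presses on something with over 40 N, if the wrist force passes 120 N, or if a joint passes its speed limit or range.

ROBOT

A 6-joint arm with a two-finger parallel gripper is mounted at the origin on the work surface. World frame = base frame: x ahead of the robot, y to its left, z up, the work surface at z = 0. Lengths are in m, angles in rad, forces in N, time in s.
With the tool pointing down it reaches from about 0.275 to 0.825 m from the base axis. Payload 4.9 kg.
Tool frame: the origin (TCP) lies where the fingers leave the gripper's body, on its centre line; the fingertips stand finger_overhang ahead of it and the grasp point (between the pads) lies 54 mm ahead of it (finger_overhang is the distance from the TCP to the fingertips, in m); z points along the fingers, y is the line along which they close (so a half turn about z gives the same grasp; the last joint's range is limited). The gripper opens to 85 mm and grips with 20 to 120 N. Pads are 22 mm wide; open, the fingers measure 114 mm over their backs; the gripper's body (76 mm by 85 mm) begins 54 mm behind the grasp point. The pads swing forward as they close: fully open they stand 13 mm farther back than shut.
Start: joints at [1.208, 0.326, -0.193, 1.052, 0, 1.437], TCP at [0.125, 0.536, 0.304] pointing down, gripper open.
Joint ranges: [-2.65, 2.65], [-0.97, 1.79], [-1.3, 1.35], [-1.93, 2.1], [-1.47, 1.37], [-3.14, 3.14]. Speed limits (rad/s): [2.57, 2.57, 3.14, 3.14, 3.14, 3.14].

INTERFACE

Orientations are given as a 3x3 rotation matrix whose columns are the frame's x, y, z axes.
In Python, from station import * gives the robot as it stands. The module is installed in compiled form; this text tells all that it offers.
- The arm moves only by the tool drive_tool, never from a script. Its argument "targets" is a list of rows, each a list of 7 numbers: the shift along the tool's x, y, z in cm, then the turn, a rotation vector about the tool's x, y, z in units of 6 degrees (1.0 is 6 degrees), then the finger opening in cm, from 0 to 8.54. In form: [[tx, ty, tz, ax, ay, az, jaw], ...]. A call has 1 to 10 rows; each row is the pose to reach, as a shift and turn from the pose commanded when the call began, along the tool's axes at that moment; what a row does not reach only later rows make up. A row lasts 1/10 s, in which the tool goes at most 50 mm and 8.59 degrees, less where a joint would pass 70% of its speed; a pose out of reach is approached as far as the arm can. A call with a gripper value outside its range is refused whole. The fingers move at their own pace and stop on an object; "squeeze" is the grip in N (left out, the last holds). Time passes only in rows, so rows that repeat a pose let the fingers close. It gives the time, the measured TCP pose, the force, the opening and the grip force at its end, in the units of the state.
- get_obs(): the state, without advancing time (a new reading comes with each control period).
- snapshot(name): name is "side" or "top"; returns (picture, depth): 384x512x3 uint8, blue, green, red; 384x512 float32, m along the optical axis (not along the pixel's ray), 0 where there is no reading.
- camera_model(name): a dict with "mtx" (3x3 intrinsics, pixels), "rvec" (rotation vector, rad) and "tvec" (3), from world to camera coordinates, as OpenCV has them. Camera axes: x right, y down, z forward; pixel columns grow to the right and rows downward; lengths in m; the calibration is good to about 2 mm. A picture is of the moment at which its call begins. camera_model takes no time and is no camera call.
- hand_in(): hands the job in; it is judged then, once.
The state is a dict: "t": time; "joints": joint angles; "joint_vel": joint speeds; "tau": joint torques, N m; "tool_pos": TCP position; "tcp_rot": TCP orientation; "ft_force": force on the tool from outside, world axes, zero at the start; "torque": the same for the moment, N m; "opening": finger opening in m; "grip_force": force on a finger pad.
Only numpy, scipy, OpenCV 4.12 (cv2) and the standard library are available. Lean on these libraries where they do the work, as an engineer would, in place of code of your own. Each camera call takes 0.05 s, during which the arm holds its last target. There are 200 camera calls.

## Working session

There is one attempt and no reset: what is moved stays moved. The work goes in short steps, Python scripts to look and compute and a tool call to move; the robot and the scene stay as the last step left them, time stands still between calls to the robot, and variables do not carry over. Pictures are saved under pics/ and viewed, at most 10 in all, crops included, and the job is handed in when it is done.

Besides the shell and the picture viewer there is one more tool, called after "Call:" as name([rows], argument=value, ...), one row to a line, values as JSON. drive_tool: Moves the arm, as the interface text tells. Its arguments: {"type":"object","properties":{"targets":{"type":"array"},"squeeze":{"type":"number"}},"required":["targets"]}

```bash
mkdir -p pics
cat > h.py <<'E'
from station import *
import numpy as np, cv2
from scipy.spatial.transform import Rotation as R
def cam(n):
    c=camera_model(n); M=cv2.Rodrigues(np.array(c["rvec"],float))[0]
    return np.array(c["mtx"]),M,np.array(c["tvec"],float).reshape(3)
def cloud(n,d):
    K,M,t=cam(n); v,u=np.mgrid[0:384,0:512]
    p=np.stack([(u-K[0,2])/K[0,0]*d,(v-K[1,2])/K[1,1]*d,d],-1)
    w=(p-t)@M; w[d<=0]=np.nan
    return w
def proj(n,P):
    K,M,t=cam(n); q=(np.atleast_2d(P)@M.T+t)@K.T; return q[:,:2]/q[:,2:]
def snap(n,name,scale=1,crop=None):
    p,d=snapshot(n); np.savez('last_'+n,p=p,d=d)
    q=p if crop is None else p[crop[1]:crop[3],crop[0]:crop[2]]
    q=cv2.resize(q,None,fx=scale,fy=scale,interpolation=cv2.INTER_CUBIC)
    cv2.imwrite('pics/'+name+'.png',q); return p,d,cloud(n,d)
def rel(pos,rot):
    """move from current pose to (pos,rot): shift cm, rotvec in 6deg, tool axes"""
    o=get_obs(); A=np.array(o["tcp_rot"]); 
    s=A.T@(np.array(pos)-o["tool_pos"])*100; r=R.from_matrix(A.T@rot).as_rotvec()/np.radians(6)
    return np.round(s,2),np.round(r,2)
E
python3 - <<'E'
from h import *
for n in("top","side"):
    p,d,w=snap(n,n+"0",1.5); K,M,t=cam(n); print(n,"campos",-M.T@t,"f",K[0,0], "axis",M[2])
o=get_obs();print({k:np.round(v,3).tolist() for k,v in o.items()})
E
```

```text
top campos [0.38990945 0.01068376 1.31621898] f 485.80444462803774 axis [ 0.11808789 -0.01361627 -0.99290979]
side campos [ 0.39260882 -0.96318817  0.83748007] f 409.7447783730227 axis [ 0.12365607  0.79479825 -0.59414216]
{'t': 0.1, 'joints': [1.208, 0.327, -0.193, 1.052, -0.0, 1.437], 'joint_vel': [-0.002, -0.002, 0.003, 0.0, -0.001, 0.001], 'tau': [0.001, -44.424, 26.304, 0.008, -0.0, -0.0], 'tool_pos': [0.125, 0.535, 0.303], 'tcp_rot': [[-0.974, 0.227, -0.001], [0.227, 0.974, -0.001], [0.0, -0.001, -1.0]], 'ft_force': [-0.12, -0.46, -0.614], 'torque': [0.033, 0.011, 0.005], 'grip_force': 0.0, 'opening': 0.086}
```

View pics/top0.png

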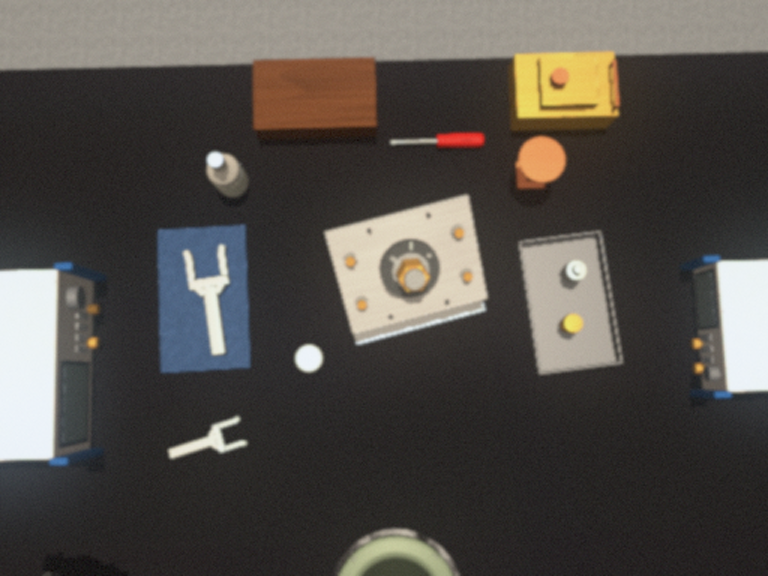

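View pics/side0.png

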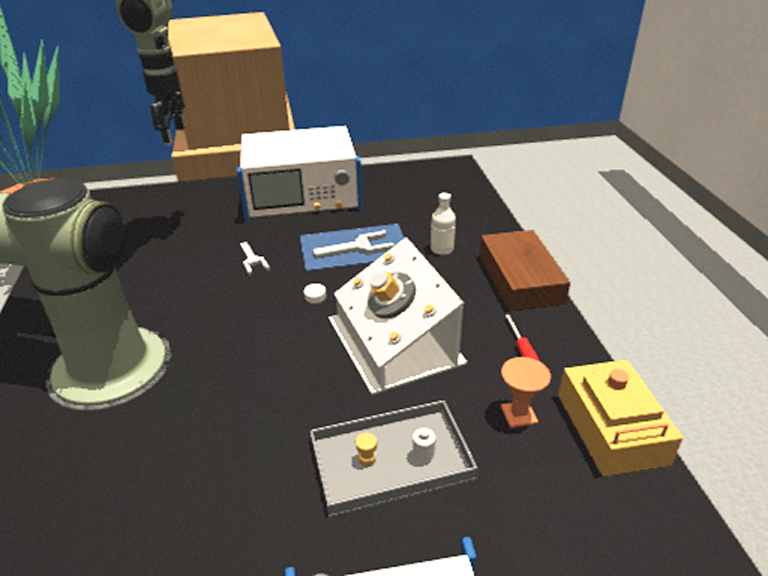

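The top view shows +x up and +y left. The large spanner lies on the mat at about (210,300), its mouth towards +x, with a smaller one off the mat at (205,440). The stand is at (410,270), yawed about 12°. Next I'll fit the panel and rectify the nut.

```bash
cat > a.py <<'E'
from h import *
from scipy.optimize import least_squares
w={}
for n in("top","side"):
    z=np.load(f'last_{n}.npz'); w[n]=cloud(n,z['d']); 
W=w["top"]
m=np.zeros((384,512),bool); cv2.fillPoly(i:=m.astype(np.uint8),[np.array([[222,155],[310,134],[320,198],[238,224]])],1)
P=W[i>0]; P=P[~np.isnan(P[:,0])]
# panel plane RANSAC-ish
rng=np.random.default_rng(0);best=0
for _ in range(500):
    a,b,c=P[rng.choice(len(P),3)];nn=np.cross(b-a,c-a);nn/=np.linalg.norm(nn)+1e-12
    if nn[2]<0: nn=-nn
    if abs(nn[2]-.866)>.05: continue
    k=abs((P-a)@nn)<.003
    if k.sum()>best: best=k.sum();K=k
c0=P[K].mean(0);nn=np.linalg.svd(P[K]-c0)[2][2];nn*=np.sign(nn[2])
print("n",nn,"tilt",np.degrees(np.arccos(nn[2])),"in",best)
yaw=np.arctan2(-nn[1],-nn[0]);print("yaw",yaw)
x=np.array([np.cos(yaw)*.866,np.sin(yaw)*.866,.5]);z=np.array([-np.cos(yaw)*.5,-np.sin(yaw)*.5,.866]);y=np.cross(z,x)
F=np.stack([x,y,z],1)
for n in w:
    Q=(w[n].reshape(-1,3)-c0)@F; Q=Q[~np.isnan(Q[:,0])]
    Q=Q[(abs(Q[:,0])<.13)&(abs(Q[:,1])<.15)]
    pan=Q[abs(Q[:,2])<.004]; print(n,"panel z",np.median(pan[:,2]),"ext",np.percentile(pan,[1,99],axis=0)[:,:2].round(3).tolist())
    top=Q[(abs(Q[:,2]-.061)<.004)];print(" round end",top.mean(0).round(4),len(top),np.median(top[:,2]).round(4), (top.max(0)-top.min(0)).round(3))
    dc=Q[abs(Q[:,2]-.015)<.003];dc=dc[np.hypot(*(dc[:,:2]).T)<.065];print(" disc bbox",dc.min(0).round(4),dc.max(0).round(4),len(dc))
np.savez('fr0',c0=c0,F=F)
E
python3 a.py
```

```text
n [-0.48402235 -0.11393722  0.86760629] tilt 29.818345006957244 in 3689
yaw 0.23118777721406472
top panel z -0.00022862856500420052 ext [[-0.095, -0.117], [0.093, 0.119]]
 round end [-0.0007  0.0007  0.0608] 136 0.0609 [0.034 0.033 0.008]
 disc bbox [-0.0498 -0.0492  0.012 ] [0.0485 0.0493 0.018 ] 586
side panel z 0.0014125128348937033 ext [[-0.098, -0.121], [0.09, 0.117]]
 round end [-0.004  -0.0032  0.0618] 88 0.0622 [0.032 0.033 0.008]
 disc bbox [-0.0534 -0.0518  0.012 ] [0.0452 0.0408 0.018 ] 293
```

```bash
cat > b.py <<'E'
from h import *
f=np.load('fr0.npz');F=f['F'];c0=f['c0']
C=c0+F@np.array([-.002,-.001,.0007+.037]); np.savez('port',C=C,F=F); print("port_center",C.round(4)); print(F.round(3))
out=[]
for n,off in(("top",(0,0)),("side",(-.004,-.003))):
  for h in(-.020,.015):   # disc/flange level, hex top
    s=.12/300; jj,ii=np.meshgrid(np.arange(300),np.arange(300))
    X=(150-ii)*s+off[0];Y=(150-jj)*s+off[1]
    P=c0+np.stack([X,Y,np.full_like(X,.037+h)],-1)@F.T
    q=proj(n,P.reshape(-1,3)).reshape(300,300,2).astype(np.float32)
    out.append(cv2.remap(np.load(f'last_{n}.npz')['p'],q[...,0],q[...,1],cv2.INTER_CUBIC))
cv2.imwrite('pics/rect.png',np.vstack([np.hstack(out[:2]),np.hstack(out[2:])]))
z=np.load('last_top.npz');W=cloud('top',z['d']);p=z['p'].astype(int)
bw=(p.min(2)>120);bw[:, :100]=0;bw[:, 170:]=0;bw[:150]=0;bw[250:]=0
v,u=np.nonzero(bw);P=W[v,u];print("spanner z",np.nanmedian(P[:,2]),len(P))
P=P[~np.isnan(P[:,0])];P=P[P[:,2]<.06]
hd=P[P[:,0]<.45]; print("x range",P[:,0].min(),P[:,0].max(),"y",P[:,1].min(),P[:,1].max())
np.save('sp',P)
b=(p[...,0]-p[...,2]>25);b[:, :95]=0;b[:,175:]=0;b[:140]=0;b[255:]=0
m=W[b];print("mat",np.nanpercentile(m,[1,50,99],axis=0).round(3))
for lo in np.arange(P[:,0].min(),P[:,0].max(),.012):
  k=P[(P[:,0]>=lo)&(P[:,0]<lo+.012)];print(round(lo,3),len(k),k[:,1].min().round(4),k[:,1].max().round(4),k[:,1].mean().round(4))
E
python3 b.py
```

```text
port_center [ 0.5448 -0.0421  0.1465]
[[ 0.843 -0.229 -0.487]
 [ 0.198  0.973 -0.115]
 [ 0.5    0.     0.866]]
spanner z 0.018340836010283513 980
x range 0.42960813968340816 0.6305409863564323 y 0.28362675948540517 0.3695061498047509
mat [[ 0.403  0.251 -0.003]
 [ 0.524  0.34   0.003]
 [ 0.661  0.411  0.009]]
0.43 47 0.2901 0.3191 0.3031
0.442 52 0.2923 0.3218 0.3037
0.454 43 0.2937 0.3215 0.3055
0.466 52 0.2941 0.3241 0.3069
0.478 45 0.2966 0.3259 0.3085
0.49 49 0.2984 0.3265 0.3097
0.502 46 0.2988 0.3296 0.3119
0.514 46 0.3014 0.3296 0.3135
0.526 55 0.3025 0.3377 0.3165
0.538 86 0.2952 0.3561 0.3208
0.55 126 0.2836 0.3592 0.32
0.562 98 0.2845 0.3626 0.3202
0.574 56 0.286 0.3634 0.3216
0.586 54 0.2876 0.3651 0.3251
0.598 62 0.2883 0.3669 0.3224
0.61 47 0.2901 0.3695 0.3256
0.622 13 0.2896 0.3649 0.3004
```

View pics/rect.png

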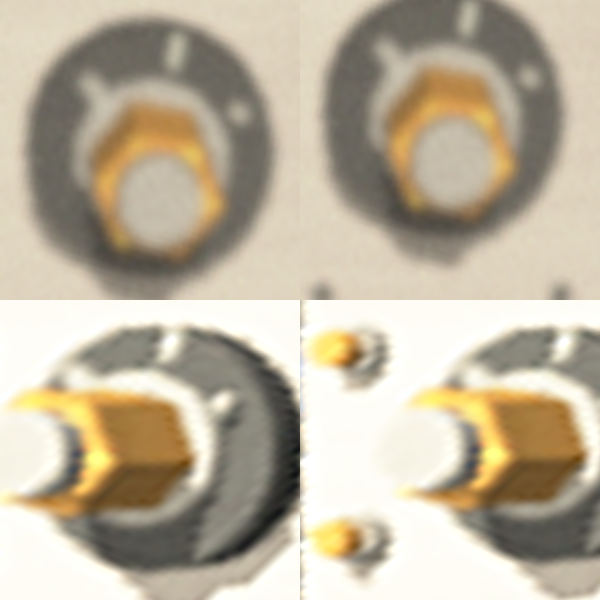

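The rectified disc has its centre at (150,145). The tooth is at (90,85), about +45° from port x, so the nut is at about 0.09 rad. The white mark is at (177,52), about -16°, and the pin at (238,112). I'll grip with tool y at 55° and turn to about 60°-63° = -3°.

```bash
cat >> h.py <<'E'
def port(): 
    f=np.load('port.npz'); return f['C'],f['F']
def nutpose(th,h,g=.054):
    """tool along -port z, tool y at angle th (deg, from x to y), grasp point at height h over port_center"""
    C,F=port(); a=np.radians(th); y=F@[np.cos(a),np.sin(a),0]; z=-F[:,2]
    return C-(g)*z+h*F[:,2], np.stack([np.cross(y,z),y,z],1)
E
python3 - <<'E'
from h import *
import station
print([n for n in dir(station) if 'over' in n], getattr(station,'finger_overhang',None))
p,A=nutpose(55,.10); print(p); print(rel(p,A))
E
```

```text
['finger_overhang'] 0.0726
[ 0.46987949 -0.05972857  0.27988026]
(array([-47.12, -50.12,   2.4 ]), array([-2.57, -4.31,  1.41]))
```

Call:
drive_tool([
  [-47.1,-50.1,2.4,-2.57,-4.31,1.41,8.0],
  [-47.1,-50.1,2.4,-2.57,-4.31,1.41,8.0],
  [-47.1,-50.1,2.4,-2.57,-4.31,1.41,8.0],
  [-47.1,-50.1,2.4,-2.57,-4.31,1.41,8.0],
  [-47.1,-50.1,2.4,-2.57,-4.31,1.41,8.0],
  [-47.1,-50.1,2.4,-2.57,-4.31,1.41,8.0],
  [-47.1,-50.1,2.4,-2.57,-4.31,1.41,8.0],
  [-47.1,-50.1,2.4,-2.57,-4.31,1.41,8.0],
  [-47.1,-50.1,2.4,-2.57,-4.31,1.41,8.0],
  [-47.1,-50.1,2.4,-2.57,-4.31,1.41,8.0],
])

```text
t: 1.1
tool_pos: [0.3733, 0.1062, 0.2869]
tcp_rot: [[-0.821, 0.294, 0.489], [0.396, 0.911, 0.116], [-0.411, 0.289, -0.864]]
ft_force: [0.8, 0.9, -0.1]
opening: 0.0803
grip_force: 0.0
```

Run:
```python
from h import *
p,A=nutpose(55,.10); print(rel(p,A)); print(get_obs()['joints'])
```

```text
(array([-14.22, -12.48,   3.4 ]), array([ 0.03,  0.02, -0.  ]))
[ 0.02197387 -0.28319535 -0.99510097  0.34153461  0.10588639  0.42941345]
```

Call:
drive_tool([
  [-14.2,-12.5,3.4,0,0,0,8.0],
  [-14.2,-12.5,3.4,0,0,0,8.0],
  [-14.2,-12.5,3.4,0,0,0,8.0],
  [-14.2,-12.5,3.4,0,0,0,8.0],
  [-14.2,-12.5,3.4,0,0,0,8.0],
  [-14.2,-12.5,3.4,0,0,0,8.0],
])

```text
t: 1.7
tool_pos: [0.4691, -0.0589, 0.2785]
tcp_rot: [[-0.822, 0.298, 0.486], [0.399, 0.91, 0.116], [-0.408, 0.289, -0.866]]
ft_force: [0.6, 0.7, 0.6]
opening: 0.0793
grip_force: 0.0
```

Run:
```python
from h import *
p,A=nutpose(55,.004); print(rel(p,A)); print(get_obs()['joints'])
```

```text
(array([-0.17, -0.02,  9.51]), array([ 0.01, -0.01, -0.03]))
[-0.43754858 -0.04160566 -0.82128989  0.3668931   0.3161601   0.01352596]
```

Call:
drive_tool([
  [-0.1,0,3,0,0,0,8.0],
  [-0.1,0,5,0,0,0,8.0],
  [-0.1,0,7,0,0,0,8.0],
  [-0.1,0,8.5,0,0,0,8.0],
  [-0.1,0,9.5,0,0,0,8.0],
  [-0.1,0,9.5,0,0,0,6.0],
], squeeze=30)

```text
t: 2.3
tool_pos: [0.5157, -0.046, 0.1964]
tcp_rot: [[-0.823, 0.294, 0.485], [0.395, 0.911, 0.118], [-0.408, 0.289, -0.866]]
ft_force: [-0.2, 0.0, -0.6]
opening: 0.0675
grip_force: 0.0
```

Run:
```python
from h import *
p,A=nutpose(55,.004); print(rel(p,A)); 
snap("top","grip",4,(200,130,330,230))
```

```text
(array([-0.19, -0.21, -0.02]), array([ 0.02, -0.02,  0.01]))
```

View pics/grip.png

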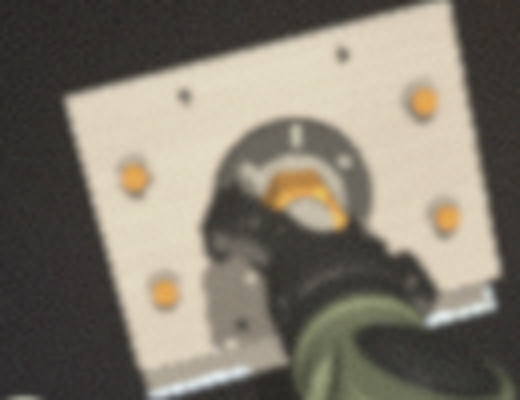

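The fingers straddle the nut at (305,200), with the tooth at (250,180). I'll centre a little and close.

Call:
drive_tool([
  [-0.1,-0.2,0,0,0,0,5.0],
  [-0.1,-0.2,0,0,0,0,4.6],
  [-0.1,-0.2,0,0,0,0,4.0],
  [-0.1,-0.2,0,0,0,0,4.0],
  [-0.1,-0.2,0,0,0,0,4.0],
  [-0.1,-0.2,0,0,0,0,4.0],
], squeeze=35)

```text
t: 2.95
tool_pos: [0.5169, -0.0493, 0.1985]
tcp_rot: [[-0.821, 0.294, 0.489], [0.397, 0.91, 0.118], [-0.411, 0.291, -0.864]]
ft_force: [-4.5, 3.8, 6.7]
opening: 0.0444
grip_force: 34.0
```

Run:
```python
from h import *
o=get_obs();C,F=port()
print(rel(*nutpose(55,.004)), rel(*nutpose(60-63,.004)),F.T@o['ft_force'],o['grip_force'])
```

```text
(array([ 0.12, -0.  ,  0.14]), array([ 0.04,  0.01, -0.01])) (array([ 0.12, -0.  ,  0.14]), array([ 0.04, -0.01,  9.66])) [0.297321   4.73901047 7.59174902] 34.007517392747104
```

Call:
drive_tool([
  [0,0,0,0,0,1,4.0],
  [0,0,0,0,0,2,4.0],
  [0,0,0,0,0,3,4.0],
  [0,0,0,0,0,4,4.0],
  [0,0,0,0,0,5,4.0],
])

```text
t: 3.45
tool_pos: [0.5164, -0.05, 0.1981]
tcp_rot: [[-0.561, 0.669, 0.488], [0.801, 0.587, 0.115], [-0.209, 0.456, -0.865]]
ft_force: [-7.4, 0.2, 6.8]
opening: 0.0443
grip_force: 33.7
```

Run:
```python
from h import *
o=get_obs();C,F=port()
print(rel(*nutpose(60-63,.004)),F.T@o['ft_force'],F.T@o['torque'],o['joints'].round(2) if hasattr(o['joints'],'round') else o['joints'])
```

```text
(array([0.12, 0.02, 0.14]), array([ 0.02, -0.  ,  4.62])) [-2.73768394  1.91640924  9.46635513] [0.33833712 0.82439816 0.28866124] [-0.37  0.17 -0.86  0.1   0.29  0.61]
```

Call:
drive_tool([
  [0,0,0,0,0,1,4.0],
  [0,0,0,0,0,2,4.0],
  [0,0,0,0,0,3,4.0],
  [0,0,0,0,0,4,4.0],
  [0,0,0,0,0,4.7,4.0],
  [0,0,0,0,0,4.7,4.0],
  [0,0,0,0,0,4.7,6.0],
  [0,0,0,0,0,4.7,8.0],
  [0,0,0,0,0,4.7,8.0],
  [0,0,0,0,0,4.7,8.0],
])

```text
t: 4.45
tool_pos: [0.517, -0.05, 0.1975]
tcp_rot: [[-0.182, 0.854, 0.488], [0.983, 0.143, 0.116], [0.029, 0.501, -0.865]]
ft_force: [-0.2, 0.2, -0.1]
opening: 0.08
grip_force: 0.0
```

Call:
drive_tool([
  [0,0,-1,0,0,0,8.0],
  [0,0,-3,0,0,0,8.0],
  [0,0,-7,0,0,0,8.0],
  [0,0,-10,0,0,0,8.0],
])

```text
t: 4.85
tool_pos: [0.4671, -0.0614, 0.2854]
tcp_rot: [[-0.182, 0.854, 0.488], [0.983, 0.143, 0.116], [0.029, 0.5, -0.865]]
ft_force: [-0.4, -1.0, 0.1]
opening: 0.0801
grip_force: 0.0
```

```bash
cat > goals.py <<'E'
from h import *
# spanner on mat
SP=np.array([.600,.325,.003]); SY=.125
def matpose(back,gz,yaw=SY):
    """tool down, tool x towards handle end (-spanner x), tool y = spanner y ; grasp pt at height gz"""
    x=-np.array([np.cos(yaw),np.sin(yaw),0]); z=np.array([0,0,-1.]); y=np.cross(z,x)
    p=SP+np.array([np.cos(yaw),np.sin(yaw),0])*-back; p[2]=gz+.054
    return p,np.stack([x,y,z],1)
E
python3 - <<'E'
from goals import *
o=get_obs();print(o['tool_pos'],o['joints'])
p,A=matpose(.09,.12);print(p,rel(p,A))
snap("top","aft",4,(200,130,330,230))
E
```

```text
[ 0.46707858 -0.06136962  0.28544917] [-0.44668721 -0.05419633 -0.81249314  0.38942209  0.32070961  1.01816955]
[0.51070221 0.31377927 0.174     ] (array([35.75,  3.53, 16.12]), array([  4.21,   3.56, -14.16]))
```

View pics/aft.png

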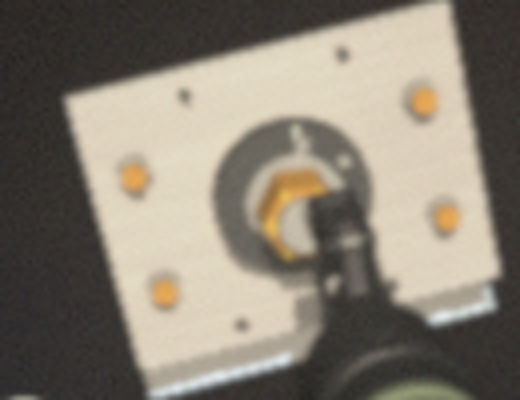

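The tooth at (302,145) sits just under the white mark at (297,132), and the fingers are released. Now to the spanner.

Call:
drive_tool([
  [35.7,3.5,16.1,4.21,3.56,-14.16,6.0],
  [35.7,3.5,16.1,4.21,3.56,-14.16,6.0],
  [35.7,3.5,16.1,4.21,3.56,-14.16,6.0],
  [35.7,3.5,16.1,4.21,3.56,-14.16,6.0],
  [35.7,3.5,16.1,4.21,3.56,-14.16,6.0],
  [35.7,3.5,16.1,4.21,3.56,-14.16,6.0],
  [35.7,3.5,16.1,4.21,3.56,-14.16,6.0],
  [35.7,3.5,16.1,4.21,3.56,-14.16,6.0],
  [35.7,3.5,16.1,4.21,3.56,-14.16,6.0],
  [35.7,3.5,16.1,4.21,3.56,-14.16,6.0],
])

```text
t: 5.9
tool_pos: [0.5111, 0.3145, 0.172]
tcp_rot: [[-0.999, -0.048, 0.017], [-0.048, 0.999, 0.025], [-0.019, 0.024, -1.0]]
ft_force: [-0.2, -0.9, -0.2]
opening: 0.0601
grip_force: 0.0
```

Call:
drive_tool([
  [0,0,0,0,0,0,6.0],
])

```text
t: 6.0
tool_pos: [0.5121, 0.3142, 0.1724]
tcp_rot: [[-0.999, -0.041, 0.019], [-0.041, 0.999, 0.027], [-0.02, 0.026, -0.999]]
ft_force: [0.3, 0.2, 0.7]
opening: 0.0602
grip_force: 0.0
```

Run:
```python
from goals import *
o=get_obs();print(o['joints'])
print(rel(*matpose(.09,.12)),rel(*matpose(.09,.024)))
f=np.load('fr0.npz');F=f['F'];c0=f['c0']
p,d=snapshot('top')
s=.12/500; jj,ii=np.meshgrid(np.arange(500),np.arange(500))
X=(250-ii)*s;Y=(250-jj)*s
P=c0+np.stack([X,Y,np.full_like(X,.037-.019)],-1)@F.T
q=proj('top',P.reshape(-1,3)).reshape(500,500,2).astype(np.float32)
a=cv2.remap(p,q[...,0],q[...,1],cv2.INTER_CUBIC)
P=c0+np.stack([X,Y,np.full_like(X,0.037+.015)],-1)@F.T
q=proj('top',P.reshape(-1,3)).reshape(500,500,2).astype(np.float32)
b=cv2.remap(p,q[...,0],q[...,1],cv2.INTER_CUBIC)
c=cv2.resize(p[140:260,95:185],None,fx=3,fy=4)
r=np.hstack([a[:330],b[100:430]]); r=cv2.resize(r,(800,264))
cc=cv2.resize(p[140:260,90:190],(300,336)); 
cv2.imwrite('pics/r2.png',np.vstack([r,np.hstack([cc,np.zeros((336,500,3),np.uint8)])]))
```

```text
[ 0.42110885  0.51415526 -0.26213469  0.76577302  0.01667589  0.38026506]
(array([ 0.13, -0.03, -0.17]), array([ 0.24,  0.21, -0.8 ])) (array([ 0.33, -0.29,  9.43]), array([ 0.24,  0.21, -0.8 ]))
```

View pics/r2.png

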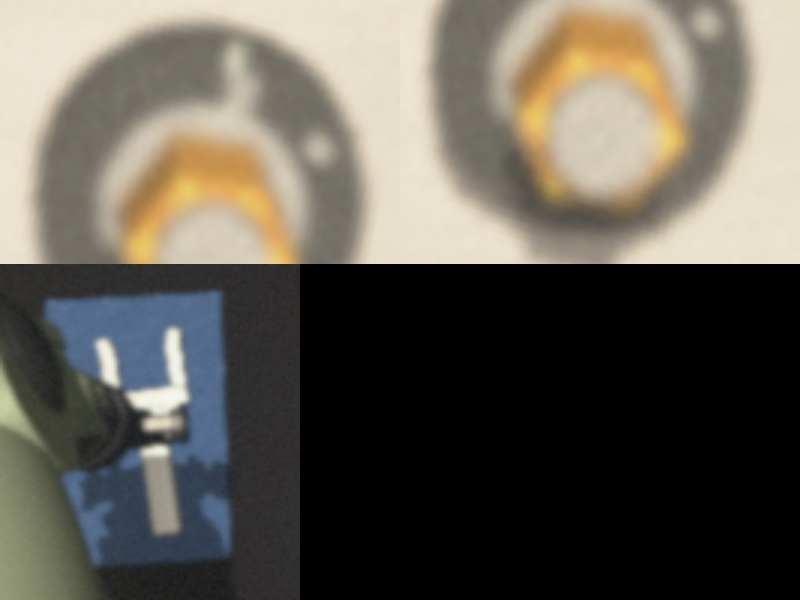

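Tooth and mark agree to within about 5°. The gripper is over the handle, so I'll descend onto it.

Call:
drive_tool([
  [0.3,-0.2,3,0.24,0.21,-0.8,6.0],
  [0.3,-0.3,6,0.24,0.21,-0.8,6.0],
  [0.3,-0.3,8,0.24,0.21,-0.8,6.0],
  [0.3,-0.3,9.2,0.24,0.21,-0.8,6.0],
  [0.3,-0.3,9.2,0.24,0.21,-0.8,6.0],
])

```text
t: 6.55
tool_pos: [0.5095, 0.3115, 0.0792]
tcp_rot: [[-0.993, -0.121, -0.002], [-0.121, 0.993, -0.0], [0.002, -0.0, -1.0]]
ft_force: [0.0, 0.2, -0.1]
opening: 0.0602
grip_force: 0.0
```

Run:
```python
from goals import *
print(rel(*matpose(.09,.024)),get_obs()['ft_force'])
snap("side","sp",4,(190,130,290,190))
```

```text
(array([-0.15,  0.21,  0.12]), array([-0.  , -0.02, -0.03])) [ 0.0042797   0.22529777 -0.08103662]
```

View pics/sp.png

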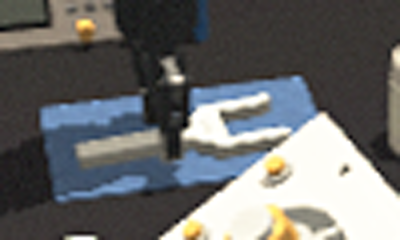

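The fingers straddle the handle at about (172,130), just behind the head. Closing.

Call:
drive_tool([
  [0,0.2,0.1,0,0,0,4.0],
  [0,0.2,0.1,0,0,0,2.6],
  [0,0.2,0.1,0,0,0,2.0],
  [0,0.2,0.1,0,0,0,2.0],
  [0,0.2,0.1,0,0,0,2.0],
  [0,0.2,0.1,0,0,0,2.0],
  [0,0.2,0.1,0,0,0,2.0],
], squeeze=80)

```text
t: 7.3
tool_pos: [0.5111, 0.3148, 0.081]
tcp_rot: [[-0.992, -0.123, 0.002], [-0.123, 0.992, 0.001], [-0.002, 0.001, -1.0]]
ft_force: [-0.6, -0.7, 4.5]
opening: 0.0214
grip_force: 78.2
```

Call:
drive_tool([
  [0,0,-2,0,0,0,2.0],
  [0,0,-6,0,0,0,2.0],
  [0,0,-11,0,0,0,2.0],
  [0,0,-16,0,0,0,2.0],
  [0,0,-19,0,0,0,2.0],
  [0,0,-19,0,0,0,2.0],
])

```text
t: 7.9
tool_pos: [0.5125, 0.3157, 0.2755]
tcp_rot: [[-0.992, -0.123, 0.009], [-0.123, 0.992, 0.005], [-0.01, 0.003, -1.0]]
ft_force: [0.2, -0.0, -2.0]
opening: 0.0217
grip_force: 78.2
```

```bash
cat > m.py <<'E'
from goals import *
# spanner in tool frame from depth
o=get_obs();A=np.array(o['tcp_rot']);T=np.array(o['tool_pos'])
p,d=snapshot("top");np.savez('held',p=p,d=d);W=cloud("top",d)
L=(W.reshape(-1,3)-T)@A
k=(~np.isnan(L[:,0]))&(L[:,2]>.035)&(L[:,2]<.085)&(L[:,0]>-.14)&(L[:,0]<.14)&(abs(L[:,1])<.07)
Q=L[k];print(len(Q),"x",Q[:,0].min(),Q[:,0].max())
for lo in np.arange(-.13,.12,.01):
  q=Q[(Q[:,0]>=lo)&(Q[:,0]<lo+.01)]
  if len(q): print(round(lo,2),len(q),q[:,1].min().round(4),q[:,1].max().round(4),np.median(q[:,2]).round(4))
E
python3 m.py
```

```text
867 x -0.1119466172303774 0.08213678235552671
-0.12 2 0.0293 0.0331 0.067
-0.11 58 -0.0385 0.0377 0.0624
-0.1 57 -0.0357 0.0354 0.063
-0.09 56 -0.0359 0.0342 0.0632
-0.08 61 -0.0353 0.0351 0.0626
-0.07 41 -0.0357 0.0337 0.0629
-0.06 68 -0.0354 0.0142 0.0627
-0.05 83 -0.0359 0.005 0.062
-0.04 49 -0.0283 -0.0023 0.0632
-0.03 11 -0.0195 -0.0075 0.0628
-0.0 12 -0.0236 -0.0023 0.0623
0.01 47 -0.0123 0.0103 0.0618
0.02 51 -0.0117 0.0116 0.062
0.03 52 -0.0119 0.0124 0.0622
0.04 52 -0.0117 0.0112 0.0629
0.05 50 -0.012 0.0126 0.0626
0.06 54 -0.012 0.0125 0.0626
0.07 49 -0.0121 0.011 0.0617
0.08 14 -0.0101 0.0119 0.0631
```

The spanner sits square in the grip: mouth at tool (-85.5, 0, 70.5) mm. Next, the approach to the nut.

```bash
cat >> goals.py <<'E'
MT=np.array([-.0855,0,.0705])
def spose(al,dist,h,side=0):
    C,F=port(); a=np.radians(al); sx=F@[np.cos(a),np.sin(a),0]; sy=F@[-np.sin(a),np.cos(a),0]
    A=np.stack([-sx,sy,-F[:,2]],1); return C-dist*sx+side*sy+h*F[:,2]-A@MT, A
def mouth():
    C,F=port();o=get_obs();A=np.array(o['tcp_rot']);m=F.T@(o['tool_pos']+A@MT-C);s=F.T@-A[:,0]
    return (m*1000).round(1),np.degrees(np.arctan2(s[1],s[0])).round(1),(F.T@o['ft_force']).round(1),(F.T@o['torque']).round(2),round(o['t'],2)
E
python3 -c "
from goals import *
for q in [(27,.08,.10),(27,.08,.001)]: p,A=spose(*q);print(p.round(3),rel(p,A))
print(mouth(),get_obs()['joints'])"
```

```text
[ 0.355 -0.164  0.22 ] (array([ 21.48, -45.62,   4.98]), array([ 0.92, -4.93, -5.4 ]))
[ 0.403 -0.153  0.135] (array([ 16.61, -45.11,  13.58]), array([ 0.92, -4.93, -5.4 ]))
(array([144.6, 346.2, -19. ]), np.float64(-7.1), array([-1. ,  0.3, -2.7]), array([ 0.  ,  0.01, -0.01]), 7.95) [ 4.29247935e-01  4.37088268e-01 -1.09019573e-01  1.01875131e+00
  2.74689510e-04  3.05577168e-01]
```

Call:
drive_tool([
  [21.5,-45.6,5,0.92,-4.93,-5.4,2.0],
  [21.5,-45.6,5,0.92,-4.93,-5.4,2.0],
  [21.5,-45.6,5,0.92,-4.93,-5.4,2.0],
  [21.5,-45.6,5,0.92,-4.93,-5.4,2.0],
  [21.5,-45.6,5,0.92,-4.93,-5.4,2.0],
  [21.5,-45.6,5,0.92,-4.93,-5.4,2.0],
  [21.5,-45.6,5,0.92,-4.93,-5.4,2.0],
  [21.5,-45.6,5,0.92,-4.93,-5.4,2.0],
  [21.5,-45.6,5,0.92,-4.93,-5.4,2.0],
  [21.5,-45.6,5,0.92,-4.93,-5.4,2.0],
])

```text
t: 8.95
tool_pos: [0.3552, -0.1526, 0.2194]
tcp_rot: [[-0.651, -0.587, 0.481], [-0.619, 0.778, 0.113], [-0.441, -0.224, -0.869]]
ft_force: [2.5, -0.2, -1.8]
opening: 0.0214
grip_force: 78.3
```

Call:
drive_tool([
  [0,0,0,0,0,0,2.0],
  [0,0,0,0,0,0,2.0],
])

```text
t: 9.15
tool_pos: [0.3559, -0.1529, 0.2193]
tcp_rot: [[-0.654, -0.584, 0.481], [-0.615, 0.781, 0.112], [-0.441, -0.222, -0.87]]
ft_force: [0.6, 0.1, -2.0]
opening: 0.0216
grip_force: 78.4
```

```bash
python3 -c "
from goals import *
for q in [(27,.08,.10),(27,.08,.001)]: p,A=spose(*q);print(p.round(3),rel(p,A))
print(mouth(),get_obs()['joints'])"; sed -i 's/^SP/SP/' goals.py; python3 m.py | head -8
```

```text
[ 0.355 -0.164  0.22 ] (array([ 0.71, -0.83, -0.28]), array([ 0.02, -0.07, -0.06]))
[ 0.403 -0.153  0.135] (array([ 0.63, -0.85,  9.62]), array([ 0.02, -0.07, -0.06]))
(array([-69. , -26.4,  96.5]), np.float64(26.6), array([-0.5, -0. , -2. ]), array([0.06, 0.72, 0.03]), 9.15) [-0.87575578 -0.048704   -0.99336303  0.37614887  0.45649569 -1.51302355]
889 x -0.11339854649089809 0.028624296304417714
-0.12 25 -0.0353 0.0364 0.0665
-0.11 57 -0.0383 0.0379 0.0637
-0.1 43 -0.0354 0.0356 0.0626
-0.09 50 -0.0353 0.0354 0.0627
-0.08 45 -0.0353 0.0351 0.0624
-0.07 43 -0.0357 0.035 0.0631
-0.06 155 -0.0353 0.0344 0.0636
```

Call:
drive_tool([
  [0.6,-0.8,3,0,0,0,2.0],
  [0.6,-0.8,6,0,0,0,2.0],
  [0.6,-0.8,8.5,0,0,0,2.0],
  [0.6,-0.8,9.6,0,0,0,2.0],
  [0.6,-0.8,9.6,0,0,0,2.0],
])

```text
t: 9.7
tool_pos: [0.4041, -0.1472, 0.1346]
tcp_rot: [[-0.647, -0.593, 0.479], [-0.622, 0.774, 0.118], [-0.44, -0.221, -0.87]]
ft_force: [-0.3, 0.2, -2.1]
opening: 0.0213
grip_force: 78.3
```

Run:
```python
from goals import *
for q in [(27,.08,.0),(27,0.0,.0)]: p,A=spose(*q);print(p.round(3),rel(p,A))
print(mouth())
p,d=snapshot('top');cv2.imwrite('pics/ins.png',cv2.resize(p[130:240,190:330],(770,600)))
```

```text
[ 0.403 -0.153  0.134] (array([ 0.41, -0.36, -0.03]), array([ 0.08, -0.05,  0.03]))
[ 0.455 -0.103  0.169] (array([-7.59, -0.39, -0.07]), array([ 0.08, -0.05,  0.03]))
(array([-70. , -30.6,  -0.7]), np.float64(27.2), array([-1.3,  0.3, -1.7]), array([0.04, 0.74, 0.  ]), 9.7)
```

View pics/ins.png

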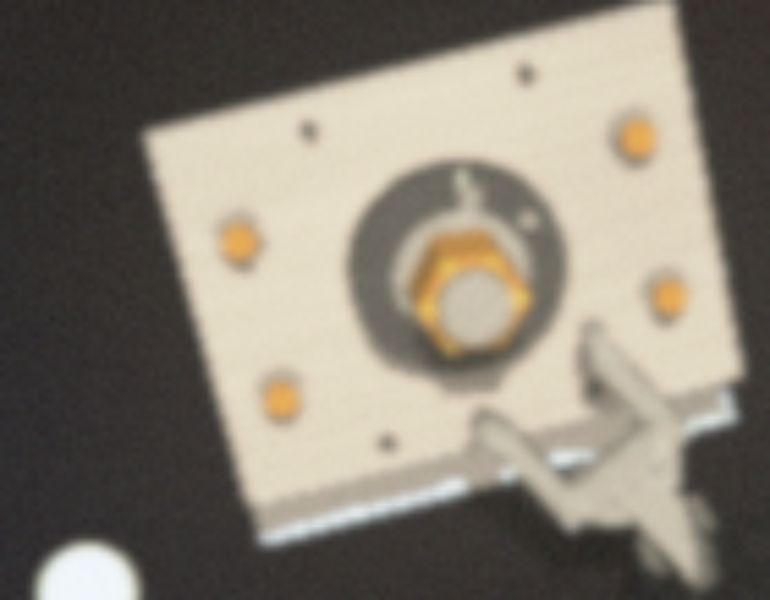

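The spanner points at the nut from the lower right. The jaw tips are at (480,415) and (595,330), the hexagon at (470,290). Inserting in steps.

Call:
drive_tool([
  [0,-0.3,0,0,0,0,2.0],
  [-1,-0.3,0,0,0,0,2.0],
  [-2,-0.3,0,0,0,0,2.0],
  [-3,-0.3,0,0,0,0,2.0],
  [-4,-0.3,0,0,0,0,2.0],
  [-4,-0.3,0,0,0,0,2.0],
])

```text
t: 10.35
tool_pos: [0.4334, -0.128, 0.1558]
tcp_rot: [[-0.647, -0.589, 0.484], [-0.621, 0.775, 0.112], [-0.441, -0.228, -0.868]]
ft_force: [-0.2, -1.0, -1.2]
opening: 0.0217
grip_force: 78.3
```

Run:
```python
from goals import *
for q in [(27,0.0,.0)]: p,A=spose(*q);print(p.round(3),rel(p,A))
print(mouth())
```

```text
[ 0.455 -0.103  0.169] (array([-3.56,  0.34,  0.14]), array([ 0.  , -0.04,  0.03]))
(array([-30.5, -19.2,   1.2]), np.float64(27.2), array([-1. , -0.9, -0.8]), array([0.03, 0.75, 0.01]), 10.35)
```

Call:
drive_tool([
  [0,0.3,0,0,0,0,2.0],
  [0,0.3,0,0,0,0,2.0],
  [-0.5,0.3,0,0,0,0,2.0],
  [-1,0.3,0,0,0,0,2.0],
  [-1.5,0.3,0,0,0,0,2.0],
  [-1.5,0.3,0,0,0,0,2.0],
])

```text
t: 10.95
tool_pos: [0.4405, -0.1164, 0.1608]
tcp_rot: [[-0.649, -0.588, 0.482], [-0.62, 0.776, 0.113], [-0.441, -0.226, -0.869]]
ft_force: [-0.5, 0.8, -1.5]
opening: 0.0216
grip_force: 78.3
```

Run:
```python
from goals import *
for q in [(27,0.0,.0)]: p,A=spose(*q);print(p.round(3),rel(p,A))
print(mouth())
```

```text
[ 0.455 -0.103  0.169] (array([-2.16, -0.02,  0.11]), array([ 0.02, -0.04,  0.01]))
(array([-19.8,  -9.6,   0.8]), np.float64(27.1), array([-1. ,  0.9, -1.1]), array([0.19, 0.75, 0.09]), 10.95)
```

Call:
drive_tool([
  [-0.5,0,0,0,0,0,2.0],
  [-1,0,0,0,0,0,2.0],
  [-1.4,0,0,0,0,0,2.0],
  [-1.8,0,0,0,0,0,2.0],
  [-2.0,0,0,0,0,0,2.0],
  [-2.0,0,0,0,0,0,2.0],
])

```text
t: 11.55
tool_pos: [0.4534, -0.1041, 0.1696]
tcp_rot: [[-0.649, -0.588, 0.483], [-0.62, 0.777, 0.113], [-0.441, -0.226, -0.868]]
ft_force: [0.0, 2.0, -2.0]
opening: 0.0218
grip_force: 78.3
```

Run:
```python
from goals import *
print(mouth())
for a in (22,17,12,7,2,-3,-8,-12): p,A=spose(a,0.0,.0);print(a,rel(p,A))
```

```text
(array([-2. , -0.6,  0.7]), np.float64(27.0), array([-0.6,  1.9, -1.9]), array([0.47, 0.74, 0.16]), 11.55)
22 (array([-0.21,  0.73,  0.11]), array([ 0.02, -0.04,  0.84]))
17 (array([-0.31,  1.47,  0.11]), array([ 0.01, -0.05,  1.67]))
12 (array([-0.47,  2.19,  0.11]), array([ 0.01, -0.05,  2.51]))
7 (array([-0.69,  2.9 ,  0.11]), array([ 0.01, -0.05,  3.34]))
2 (array([-0.98,  3.59,  0.11]), array([ 0.01, -0.05,  4.17]))
-3 (array([-1.32,  4.25,  0.11]), array([ 0.01, -0.05,  5.01]))
-8 (array([-1.72,  4.88,  0.11]), array([ 0.  , -0.05,  5.84]))
-12 (array([-2.08,  5.36,  0.11]), array([ 0.  , -0.05,  6.51]))
```

Fitted with almost no force. Turning.

Call:
drive_tool([
  [-0.1,0.37,0,0,0,0.42,2.0],
  [-0.15,0.73,0,0,0,0.84,2.0],
  [-0.2,1.1,0,0,0,1.25,2.0],
  [-0.25,1.47,0,0,0,1.67,2.0],
  [-0.35,1.83,0,0,0,2.09,2.0],
  [-0.42,2.19,0,0,0,2.51,2.0],
  [-0.52,2.55,0,0,0,2.93,2.0],
  [-0.64,2.9,0,0,0,3.34,2.0],
  [-0.64,2.9,0,0,0,3.34,2.0],
])

```text
t: 12.45
tool_pos: [0.4395, -0.0773, 0.1652]
tcp_rot: [[-0.812, -0.33, 0.481], [-0.316, 0.942, 0.114], [-0.491, -0.06, -0.869]]
ft_force: [-2.4, 2.5, -4.3]
opening: 0.0221
grip_force: 78.4
```

Run:
```python
from goals import *
print(mouth(),get_obs()['joints'].round(2))
for a in (2,-3,-8,-12,-15): p,A=spose(a,0.002,.0);print(a,rel(p,A))
```

```text
(array([-2. ,  0.3,  0.4]), np.float64(7.0), array([-3.7,  3. , -2.9]), array([0.55, 1.18, 0.3 ]), 12.45) [-0.52  0.13 -1.03  0.02  0.34 -0.8 ]
2 (array([0.02, 0.71, 0.1 ]), array([ 0.01, -0.06,  0.83]))
-3 (array([-0.08,  1.47,  0.1 ]), array([ 0.01, -0.06,  1.66]))
-8 (array([-0.25,  2.22,  0.1 ]), array([ 0.  , -0.06,  2.5 ]))
-12 (array([-0.43,  2.8 ,  0.1 ]), array([ 0.  , -0.06,  3.16]))
-15 (array([-0.59,  3.23,  0.1 ]), array([-0.  , -0.06,  3.66]))
```

Call:
drive_tool([
  [0,0.36,0,0,0,0.42,2.0],
  [0.0,0.72,0,0,0,0.83,2.0],
  [-0.04,1.1,0,0,0,1.25,2.0],
  [-0.1,1.47,0,0,0,1.66,2.0],
  [-0.15,1.85,0,0,0,2.08,2.0],
  [-0.15,1.85,0,0,0,2.08,2.0],
])

```text
t: 13.05
tool_pos: [0.435, -0.0593, 0.1651]
tcp_rot: [[-0.864, -0.149, 0.482], [-0.106, 0.988, 0.114], [-0.493, 0.048, -0.869]]
ft_force: [-1.4, 3.7, -2.1]
opening: 0.0215
grip_force: 78.4
```

Run:
```python
from goals import *
print(mouth(),get_obs()['joints'].round(2))
for a in (-8,-10,-12,-14,-16): p,A=spose(a,0.002,.0);print(a,rel(p,A))
```

```text
(array([-2. ,  0.4,  0.5]), np.float64(-5.4), array([-1.5,  3.9, -1.6]), array([0.96, 1.  , 0.46]), 13.05) [-0.48  0.12 -1.05 -0.01  0.33 -0.55]
-8 (array([0.03, 0.38, 0.1 ]), array([ 0.  , -0.05,  0.43]))
-10 (array([0.01, 0.68, 0.1 ]), array([ 0.  , -0.05,  0.76]))
-12 (array([-0.02,  0.99,  0.1 ]), array([ 0.  , -0.05,  1.1 ]))
-14 (array([-0.06,  1.29,  0.1 ]), array([-0.  , -0.05,  1.43]))
-16 (array([-0.11,  1.59,  0.1 ]), array([-0.  , -0.05,  1.76]))
```

Now slowly, to the stop.

Call:
drive_tool([
  [0.0,0.2,0,0,0,0.22,2.0],
  [0.0,0.38,0,0,0,0.43,2.0],
  [0.0,0.53,0,0,0,0.6,2.0],
  [0.0,0.68,0,0,0,0.76,2.0],
  [0,0.68,0,0,0,0.76,2.0],
])

```text
t: 13.55
tool_pos: [0.4342, -0.0527, 0.1655]
tcp_rot: [[-0.873, -0.079, 0.482], [-0.026, 0.993, 0.114], [-0.488, 0.087, -0.869]]
ft_force: [-1.9, 5.0, -3.3]
opening: 0.0219
grip_force: 78.5
```

Run:
```python
from goals import *
print(mouth())
for a in (-12,-14,-16): p,A=spose(a,0.002,.0);print(a,rel(p,A))
```

```text
(array([-2.1,  0.2,  0.5]), np.float64(-10.0), array([-2.2,  5.3, -2.5]), array([1.1 , 0.96, 0.59]), 13.55)
-12 (array([0.02, 0.32, 0.1 ]), array([-0.  , -0.05,  0.33]))
-14 (array([0.01, 0.62, 0.1 ]), array([-0.  , -0.05,  0.66]))
-16 (array([-0.02,  0.93,  0.1 ]), array([-0.  , -0.05,  0.99]))
```

Call:
drive_tool([
  [0.0,0.15,0,0,0,0.17,2.0],
  [0.0,0.3,0,0,0,0.33,2.0],
  [0.0,0.3,0,0,0,0.33,2.0],
])

```text
t: 13.85
tool_pos: [0.434, -0.0497, 0.1657]
tcp_rot: [[-0.875, -0.048, 0.482], [0.008, 0.993, 0.114], [-0.484, 0.104, -0.869]]
ft_force: [-1.6, 4.6, -2.6]
opening: 0.0214
grip_force: 78.5
```

Run:
```python
from goals import *
print(mouth())
```

```text
(array([-2.1,  0.2,  0.5]), np.float64(-12.0), array([-1.8,  4.8, -2. ]), array([1.11, 0.99, 0.55]), 13.85)
```

Call:
drive_tool([
  [0.0,0.15,0,0,0,0.17,2.0],
  [0.0,0.3,0,0,0,0.33,2.0],
  [0.0,0.3,0,0,0,0.33,2.0],
])

```text
t: 14.15
tool_pos: [0.4339, -0.0467, 0.1661]
tcp_rot: [[-0.876, -0.018, 0.482], [0.042, 0.993, 0.114], [-0.481, 0.121, -0.869]]
ft_force: [-1.5, 4.8, -2.4]
opening: 0.0212
grip_force: 78.5
```

Run:
```python
from goals import *
print(mouth())
```

```text
(array([-2.1,  0.3,  0.5]), np.float64(-14.0), array([-1.5,  5.1, -1.8]), array([1.14, 0.96, 0.61]), 14.15)
```

Call:
drive_tool([
  [0.0,0.15,0,0,0,0.17,2.0],
  [0.0,0.3,0,0,0,0.33,2.0],
  [0.0,0.3,0,0,0,0.33,2.0],
])

```text
t: 14.45
tool_pos: [0.4338, -0.0438, 0.1664]
tcp_rot: [[-0.876, 0.012, 0.482], [0.077, 0.99, 0.114], [-0.476, 0.137, -0.869]]
ft_force: [-2.3, 5.2, -2.4]
opening: 0.0216
grip_force: 78.5
```

Run:
```python
from goals import *
print(mouth())
p,d=snapshot('top');cv2.imwrite('pics/stop.png',cv2.resize(p[140:220,240:320],(600,600),interpolation=cv2.INTER_CUBIC))
```

```text
(array([-2.2,  0.3,  0.5]), np.float64(-16.0), array([-2.1,  5.6, -1.5]), array([1.16, 0.94, 0.52]), 14.45)
```

View pics/stop.png

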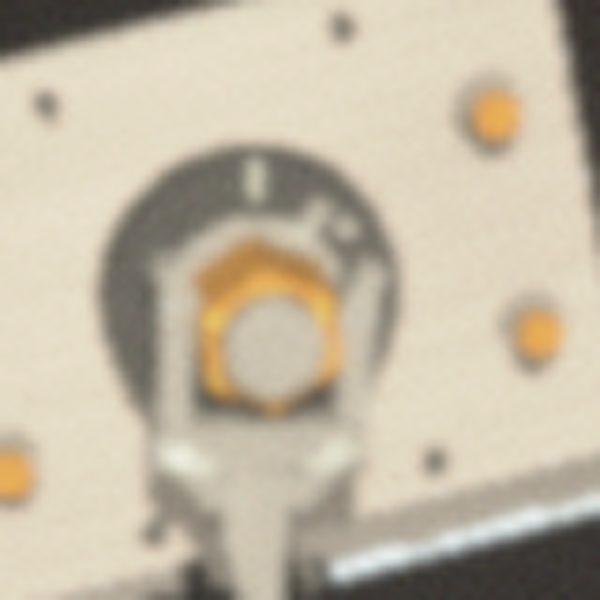

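The tooth at (320,212) is just short of the pin at (345,232). I'll continue until the force rises.

Call:
drive_tool([
  [0.0,0.15,0,0,0,0.17,2.0],
  [0.0,0.3,0,0,0,0.33,2.0],
  [0.0,0.3,0,0,0,0.33,2.0],
])

```text
t: 14.8
tool_pos: [0.4339, -0.0408, 0.1668]
tcp_rot: [[-0.875, 0.042, 0.482], [0.111, 0.987, 0.115], [-0.471, 0.154, -0.869]]
ft_force: [-1.7, 5.0, -2.8]
opening: 0.0218
grip_force: 78.5
```

Call:
drive_tool([
  [0.0,0.15,0,0,0,0.17,2.0],
  [0.0,0.3,0,0,0,0.33,2.0],
  [0.0,0.3,0,0,0,0.33,2.0],
])

```text
t: 15.1
tool_pos: [0.434, -0.0378, 0.1673]
tcp_rot: [[-0.873, 0.073, 0.482], [0.145, 0.983, 0.114], [-0.466, 0.17, -0.869]]
ft_force: [-1.8, 5.2, -3.2]
opening: 0.0217
grip_force: 78.5
```

Run:
```python
from goals import *
print(mouth())
```

```text
(array([-2.1,  0.4,  0.5]), np.float64(-19.9), array([-2.1,  5.4, -2.5]), array([1.17, 1.01, 0.57]), 15.1)
```

```bash
python3 m.py
python3 - <<'E'
from goals import *
# brass/steel sectors: brightness profile on circle r=37..41 at tooth level, both pictures
f=np.load('fr0.npz');F=f['F'];c0=f['c0']
for nm in ('last_top','held'):
  p=np.load(nm+'.npz')['p'].astype(np.float32).mean(2); row=[]
  for a in range(40,-91,-5):
    v=[]
    for r in (.037,.039,.041):
      P=c0+F@[r*np.cos(np.radians(a)),r*np.sin(np.radians(a)),.037-.017]; q=proj('top',P)[0].astype(np.float32)
      v.append(cv2.remap(p,q[:1].reshape(1,1),q[1:].reshape(1,1),cv2.INTER_LINEAR)[0,0])
    row.append((a,int(np.mean(v))))
  print(nm,row)
E
```

```text
1106 x -0.11777750806025265 0.08155522203190105
-0.12 33 -0.0332 0.0351 0.0702
-0.11 153 -0.0364 0.0395 0.0623
-0.1 128 -0.0328 0.0371 0.0569
-0.09 108 -0.0336 0.0376 0.0564
-0.08 99 -0.0333 0.0372 0.059
-0.07 56 -0.0337 0.0375 0.0625
-0.06 133 -0.034 0.0371 0.0632
-0.05 103 -0.0343 0.0372 0.0626
-0.04 75 -0.0238 0.0278 0.0628
-0.03 39 -0.0168 0.0208 0.0623
-0.02 69 -0.0166 0.0186 0.0615
-0.01 63 -0.023 0.0256 0.0605
-0.0 30 -0.0117 0.0244 0.0606
0.01 10 -0.0109 -0.0047 0.0628
0.06 1 0.0121 0.0121 0.0716
0.07 4 0.0125 0.0127 0.0651
0.08 2 0.0089 0.0113 0.0665
last_top [(40, 101), (35, 102), (30, 101), (25, 101), (20, 101), (15, 101), (10, 102), (5, 101), (0, 101), (-5, 104), (-10, 134), (-15, 162), (-20, 160), (-25, 140), (-30, 114), (-35, 102), (-40, 100), (-45, 100), (-50, 101), (-55, 110), (-60, 136), (-65, 155), (-70, 141), (-75, 111), (-80, 101), (-85, 99), (-90, 98)]
held [(40, 112), (35, 109), (30, 105), (25, 104), (20, 105), (15, 107), (10, 105), (5, 106), (0, 104), (-5, 113), (-10, 152), (-15, 170), (-20, 134), (-25, 108), (-30, 104), (-35, 103), (-40, 109), (-45, 128), (-50, 153), (-55, 166), (-60, 168), (-65, 166), (-70, 147), (-75, 117), (-80, 111), (-85, 121), (-90, 142)]
```

Call:
drive_tool([
  [0.0,0.15,0,0,0,0.17,2.0],
  [0.0,0.3,0,0,0,0.33,2.0],
  [0.0,0.3,0,0,0,0.33,2.0],
])

```text
t: 15.45
tool_pos: [0.4346, -0.0354, 0.168]
tcp_rot: [[-0.87, 0.103, 0.483], [0.179, 0.977, 0.113], [-0.46, 0.184, -0.869]]
ft_force: [-1.8, 4.7, -2.1]
opening: 0.0218
grip_force: 78.7
```

Run:
```python
from goals import *
print(mouth())
```

```text
(array([-1.9, -0.2,  0.6]), np.float64(-21.9), array([-1.6,  5. , -1.5]), array([0.95, 0.98, 0.92]), 15.45)
```

Call:
drive_tool([
  [0.0,0.15,0,0,0,0.17,2.0],
  [0.0,0.3,0,0,0,0.33,2.0],
  [0.0,0.3,0,0,0,0.33,2.0],
])

```text
t: 15.75
tool_pos: [0.4352, -0.033, 0.1688]
tcp_rot: [[-0.865, 0.134, 0.483], [0.213, 0.971, 0.111], [-0.454, 0.199, -0.869]]
ft_force: [-1.0, 0.9, -3.3]
opening: 0.0214
grip_force: 79.0
```

Run:
```python
from goals import *
print(mouth())
```

```text
(array([-1.7, -0.9,  0.8]), np.float64(-23.9), array([-2.3,  1.1, -2.5]), array([0.39, 1.05, 1.34]), 15.75)
```

The wrist moment is rising, so the tooth is at the stop. One small tangential push to confirm.

Call:
drive_tool([
  [0.0,0.2,0,0,0,0.1,2.0],
  [0.0,0.4,0,0,0,0.1,2.0],
  [0.0,0.4,0,0,0,0.1,2.0],
])

```text
t: 16.05
tool_pos: [0.4358, -0.0309, 0.1694]
tcp_rot: [[-0.863, 0.148, 0.482], [0.225, 0.969, 0.105], [-0.452, 0.199, -0.87]]
ft_force: [-1.4, -7.3, -5.2]
opening: 0.0217
grip_force: 78.7
```

```bash
python3 m.py|grep -E "^-0.(08|09|07|1)"
python3 - <<'E'
from goals import *
print(mouth())
f=np.load('fr0.npz');F=f['F'];c0=f['c0']
p=np.load('held.npz')['p'].astype(np.float32).mean(2); row=[]
for a in range(-30,-91,-4):
    v=[]
    for r in (.037,.039,.041):
      P=c0+F@[r*np.cos(np.radians(a)),r*np.sin(np.radians(a)),.037-.017]; q=proj('top',P)[0].astype(np.float32)
      v.append(cv2.remap(p,q[:1].reshape(1,1),q[1:].reshape(1,1),cv2.INTER_LINEAR)[0,0])
    row.append((a,int(np.mean(v))))
print(row)
E
```

```text
-0.12 16 -0.0322 0.0361 0.0671
-0.11 145 -0.0353 0.0407 0.0633
-0.1 138 -0.032 0.0381 0.0579
-0.09 118 -0.033 0.0378 0.056
-0.08 99 -0.0324 0.0381 0.0586
-0.07 63 -0.0333 0.0375 0.0618
(array([-1. , -0.4,  0.9]), np.float64(-24.6), array([-4.7, -6.5, -3.7]), array([-1.23,  1.62,  1.06]), 16.1)
[(-30, 106), (-34, 107), (-38, 107), (-42, 116), (-46, 132), (-50, 151), (-54, 163), (-58, 169), (-62, 170), (-66, 166), (-70, 147), (-74, 121), (-78, 109), (-82, 110), (-86, 120), (-90, 135)]
```

At the stop: resisting force, and the tooth no longer moves. Backing off to mid-play, then sliding out.

Call:
drive_tool([
  [0.0,-0.5,0,0,0,-0.45,2.0],
  [0.0,-0.9,0,0,0,-0.9,2.0],
  [0.0,-1.2,0,0,0,-1.2,2.0],
  [0.0,-1.2,0,0,0,-1.2,2.0],
])

```text
t: 16.5
tool_pos: [0.4348, -0.0408, 0.1676]
tcp_rot: [[-0.874, 0.035, 0.485], [0.103, 0.988, 0.113], [-0.475, 0.148, -0.867]]
ft_force: [2.1, 2.9, -2.7]
opening: 0.0218
grip_force: 78.3
```

Run:
```python
from goals import *
print(mouth()); o=get_obs();print(rel(*spose(mouth()[1],0.0,.0)))
```

```text
(array([-0.6,  0.7,  1. ]), np.float64(-17.5), array([ 1. ,  2.3, -3.7]), array([0.3 , 0.25, 0.14]), 16.5)
(array([-0.06, -0.06,  0.12]), array([-0.02, -0.02,  0.01]))
```

Call:
drive_tool([
  [0.0,-0.3,0,0,0,-0.33,2.0],
  [0.03,-0.55,0,0,0,-0.6,2.0],
  [0.03,-0.55,0,0,0,-0.6,2.0],
])

```text
t: 16.8
tool_pos: [0.4347, -0.0462, 0.1669]
tcp_rot: [[-0.874, -0.02, 0.485], [0.039, 0.993, 0.113], [-0.484, 0.118, -0.867]]
ft_force: [5.0, 2.3, -1.7]
opening: 0.0218
grip_force: 78.3
```

Run:
```python
from goals import *
print(mouth())
```

```text
(array([-0.6,  0.7,  1.1]), np.float64(-13.8), array([ 3.9,  1.1, -4.2]), array([ 0.34, -0.1 ,  0.18]), 16.8)
```

Call:
drive_tool([
  [0.6,0,0,0,0,0,2.0],
  [1.4,0,0,0,0,0,2.0],
  [2.2,0,0,0,0,0,2.0],
  [2.2,0,0,0,0,0,2.0],
])

```text
t: 17.2
tool_pos: [0.4126, -0.0448, 0.1547]
tcp_rot: [[-0.877, -0.018, 0.48], [0.041, 0.993, 0.112], [-0.479, 0.117, -0.87]]
ft_force: [-1.7, 0.5, -2.2]
opening: 0.0218
grip_force: 78.6
```

Run:
```python
from goals import *
print(mouth())
```

```text
(array([-25.5,   7. ,   0.6]), np.float64(-13.9), array([-2.4,  0.9, -1.1]), array([0.08, 0.74, 0.01]), 17.2)
```

Call:
drive_tool([
  [1.5,0,0,0,0,0,2.0],
  [3,0,0,0,0,0,2.0],
  [4.5,0,0,0,0,0,2.0],
  [5.5,0,-0.5,0,0,0,2.0],
  [5.5,0,-4,0,0,0,2.0],
  [5.5,0,-8,0,0,0,2.0],
  [5.5,0,-12,0,0,0,2.0],
  [5.5,0,-12,0,0,0,2.0],
])

```text
t: 18.0
tool_pos: [0.3071, -0.0573, 0.2368]
tcp_rot: [[-0.874, -0.018, 0.486], [0.04, 0.993, 0.107], [-0.484, 0.113, -0.868]]
ft_force: [-0.2, -0.4, -1.8]
opening: 0.0216
grip_force: 78.6
```

```bash
python3 m.py
python3 - <<'E'
from goals import *
p,A=matpose(.0855,.12,.125); p[:2]=[.511,.315]; p[2]=.22
print(rel(p,A),get_obs()['joints'].round(2),get_obs()['tool_pos'])
E
```

```text
939 x -0.11296490200467592 0.029992649448695525
-0.12 21 -0.0326 0.0393 0.067
-0.11 62 -0.0372 0.0384 0.0631
-0.1 52 -0.0351 0.0365 0.0627
-0.09 52 -0.0333 0.0364 0.062
-0.08 45 -0.0339 0.0364 0.063
-0.07 55 -0.0341 0.0368 0.0632
-0.06 159 -0.0349 0.0369 0.0638
-0.05 119 -0.0348 0.0363 0.062
-0.04 73 -0.0241 0.0271 0.0623
-0.03 50 -0.0173 0.0199 0.0625
-0.02 82 -0.016 0.0185 0.061
-0.01 89 -0.0233 0.0256 0.0577
-0.0 43 -0.0111 0.0254 0.0614
0.01 23 -0.0115 0.0052 0.062
0.02 14 -0.0101 -0.0027 0.0621
(array([-15.52,  36.51,  15.18]), array([ 0.78,  4.92, -1.27])) [-0.75 -0.32 -1.14  0.44  0.42 -0.67] [ 0.30816067 -0.0578914   0.23545958]
```

Call:
drive_tool([
  [-15.5,36.5,15.2,0.78,4.92,-1.27,2.0],
  [-15.5,36.5,15.2,0.78,4.92,-1.27,2.0],
  [-15.5,36.5,15.2,0.78,4.92,-1.27,2.0],
  [-15.5,36.5,15.2,0.78,4.92,-1.27,2.0],
  [-15.5,36.5,15.2,0.78,4.92,-1.27,2.0],
  [-15.5,36.5,15.2,0.78,4.92,-1.27,2.0],
  [-15.5,36.5,15.2,0.78,4.92,-1.27,2.0],
  [-15.5,36.5,15.2,0.78,4.92,-1.27,2.0],
  [-15.5,36.5,15.2,0.78,4.92,-1.27,2.0],
  [-15.5,36.5,15.2,0.78,4.92,-1.27,2.0],
])

```text
t: 19.05
tool_pos: [0.5101, 0.3214, 0.2146]
tcp_rot: [[-0.991, -0.131, -0.005], [-0.131, 0.991, 0.006], [0.004, 0.006, -1.0]]
ft_force: [0.0, -0.3, -2.1]
opening: 0.0215
grip_force: 78.6
```

Call:
drive_tool([
  [0,0,0,0,0,0,2.0],
  [0,0,0,0,0,0,2.0],
])

```text
t: 19.25
tool_pos: [0.5083, 0.3179, 0.2149]
tcp_rot: [[-0.992, -0.13, -0.008], [-0.13, 0.992, 0.003], [0.007, 0.004, -1.0]]
ft_force: [-0.2, -0.1, -2.2]
opening: 0.0214
grip_force: 78.6
```

Run:
```python
from goals import *
p,A=matpose(.0855,.12,.125); p[:2]=[.511,.315]; p[2]=.0815
print(rel(p,A),get_obs()['tool_pos'])
```

```text
(array([-0.33, -0.38, 13.34]), array([ 0.04, -0.07,  0.05])) [0.50826526 0.31789701 0.21493884]
```

Call:
drive_tool([
  [-0.2,-0.3,4,0,-0.05,0,2.0],
  [-0.2,-0.3,8,0,-0.05,0,2.0],
  [-0.2,-0.3,11,0,-0.05,0,2.0],
  [-0.2,-0.3,12.5,0,-0.05,0,2.0],
  [-0.2,-0.3,13,0,-0.05,0,2.0],
  [-0.2,-0.3,13,0,-0.05,0,2.0],
])

```text
t: 19.85
tool_pos: [0.51, 0.3142, 0.0871]
tcp_rot: [[-0.992, -0.127, -0.001], [-0.127, 0.992, 0.005], [0.001, 0.005, -1.0]]
ft_force: [0.0, -0.9, -2.3]
opening: 0.0216
grip_force: 78.5
```

Run:
```python
from goals import *
p,A=matpose(.0855,.12,.125); p[:2]=[.511,.315]; p[2]=.081
o=get_obs();print(rel(p,A),o['tool_pos'],o['ft_force'])
```

```text
(array([-0.11,  0.07,  0.61]), array([ 0.05, -0.01,  0.03])) [0.51003573 0.31418367 0.08708918] [ 0.0216861  -0.86762    -2.30093996]
```

Call:
drive_tool([
  [0,0,0.3,0,0,0,2.0],
  [0,0,0.5,0,0,0,2.0],
  [0,0,0.6,0,0,0,2.0],
  [0,0,0.6,0,0,0,2.0],
])

```text
t: 20.25
tool_pos: [0.5111, 0.3154, 0.0826]
tcp_rot: [[-0.992, -0.129, 0.002], [-0.129, 0.992, 0.006], [-0.002, 0.006, -1.0]]
ft_force: [-0.0, -0.1, -2.0]
opening: 0.0215
grip_force: 78.5
```

Call:
drive_tool([
  [0,0,0,0,0,0,3.0],
  [0,0,0,0,0,0,5.0],
  [0,0,0,0,0,0,5.5],
  [0,0,0,0,0,0,6.0],
  [0,0,0,0,0,0,6.0],
  [0,0,-1,0,0,0,6.0],
  [0,0,-4,0,0,0,6.0],
  [0,0,-8,0,0,0,6.0],
  [0,0,-13,0,0,0,6.0],
  [0,0,-18,0,0,0,6.0],
])

```text
t: 21.25
tool_pos: [0.5102, 0.3139, 0.2644]
tcp_rot: [[-0.992, -0.129, 0.0], [-0.129, 0.992, 0.006], [-0.001, 0.006, -1.0]]
ft_force: [1.0, 0.7, 0.4]
opening: 0.0601
grip_force: 0.0
```

Call:
drive_tool([
  [12,0,-5,0,0,0,6.0],
  [12,0,-5,0,0,0,6.0],
  [12,0,-5,0,0,0,6.0],
  [12,0,-5,0,0,0,6.0],
  [12,0,-5,0,0,0,6.0],
])

```text
t: 21.75
tool_pos: [0.3918, 0.2987, 0.3131]
tcp_rot: [[-0.992, -0.129, 0.003], [-0.129, 0.992, 0.007], [-0.004, 0.007, -1.0]]
ft_force: [-0.0, 0.8, -0.5]
opening: 0.0598
grip_force: 0.0
```

Run:
```python
from goals import *
p,d=snapshot('top');W=cloud('top',d)
cv2.imwrite('pics/end.png',cv2.resize(p[130:260,90:330],(800,433)))
bw=(p.min(2)>120);bw[:, :100]=0;bw[:,170:]=0;bw[:150]=0;bw[250:]=0
P=W[bw];print(np.nanpercentile(P,[5,50,95],axis=0).round(3))
```

```text
[[0.402 0.253 0.001]
 [0.54  0.312 0.018]
 [0.612 0.359 0.348]]
```

View pics/end.png

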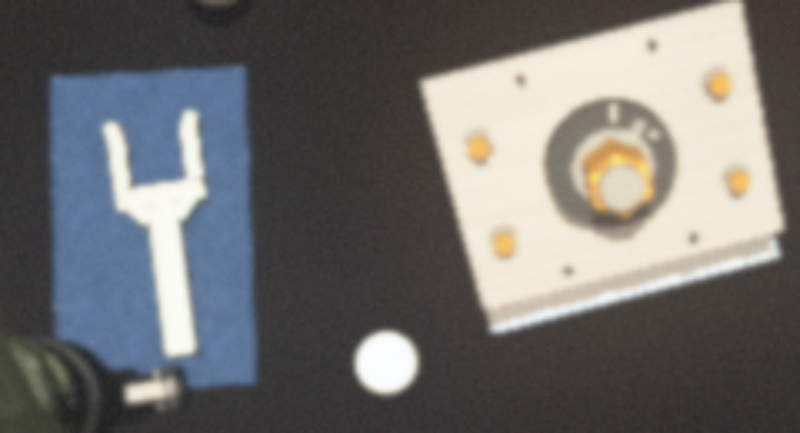

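The spanner is back on the mat. The tooth at (637,127) is near the pin at (655,135); checking the gap numerically.

Run:
```python
from goals import *
f=np.load('fr0.npz');F=f['F'];c0=f['c0']
p=snapshot('top')[0].astype(np.float32).mean(2)
for q0,h in ((p,-.019),(np.load('held.npz')['p'].astype(np.float32).mean(2),-.019),(np.load('last_top.npz')['p'].astype(np.float32).mean(2),-.019)):
  for rs in ((.034,.036),(.038,.040),(.041,.043)):
    row=[]
    for a in range(-24,-85,-4):
      v=[]
      for r in rs:
        q=proj('top',c0+F@[r*np.cos(np.radians(a)),r*np.sin(np.radians(a)),.037+h])[0].astype(np.float32)
        v.append(cv2.remap(q0,q[:1].reshape(1,1),q[1:].reshape(1,1),cv2.INTER_LINEAR)[0,0])
      row.append(int(np.mean(v)))
    print(rs,row)
  print()
print(list(range(-24,-85,-4)))
```

```text
(0.034, 0.036) [132, 123, 125, 144, 171, 193, 198, 183, 161, 154, 163, 163, 148, 133, 128, 127]
(0.038, 0.04) [126, 120, 123, 134, 156, 175, 179, 162, 146, 157, 180, 183, 162, 136, 121, 119]
(0.041, 0.043) [125, 119, 120, 125, 134, 145, 148, 139, 130, 140, 160, 164, 149, 132, 121, 121]

(0.034, 0.036) [114, 108, 110, 125, 149, 170, 174, 161, 142, 136, 144, 144, 130, 116, 112, 112]
(0.038, 0.04) [110, 105, 106, 118, 138, 154, 158, 143, 127, 136, 157, 160, 144, 119, 105, 103]
(0.041, 0.043) [109, 104, 104, 111, 119, 127, 130, 121, 114, 123, 139, 142, 130, 114, 105, 104]

(0.034, 0.036) [163, 142, 118, 107, 103, 101, 102, 103, 109, 123, 137, 140, 128, 113, 108, 108]
(0.038, 0.04) [145, 126, 109, 102, 100, 99, 100, 101, 110, 132, 153, 157, 139, 113, 101, 99]
(0.041, 0.043) [122, 111, 102, 101, 100, 100, 101, 99, 105, 119, 136, 138, 126, 111, 102, 101]

[-24, -28, -32, -36, -40, -44, -48, -52, -56, -60, -64, -68, -72, -76, -80, -84]
```

The tooth is at -47° and the pin at -66°, while under load the two had merged with no gap. So my back-off carried the nut back by several degrees. There's plenty of time (22 of 67 s), so I'll take the spanner again and redo the last bit.

Run:
```python
from goals import *
p,A=matpose(.0855,.12,.15); p[:2]=[.511,.315]; p[2]=.081
print(rel(p,A)); p[2]=.16; print(rel(p,A))
```

```text
(array([-11.91,  -0.03,  23.12]), array([ 0.06,  0.02, -0.2 ]))
(array([-11.93,   0.02,  15.22]), array([ 0.06,  0.02, -0.2 ]))
```

Call:
drive_tool([
  [-11.9,0,4,0.06,0.02,-0.2,6.0],
  [-11.9,0,8,0.06,0.02,-0.2,6.0],
  [-11.9,0,13,0.06,0.02,-0.2,6.0],
  [-11.9,0,17,0.06,0.02,-0.2,6.0],
  [-11.9,0,20,0.06,0.02,-0.2,6.0],
  [-11.9,0,22,0.06,0.02,-0.2,6.0],
  [-11.9,0,22.7,0.06,0.02,-0.2,6.0],
  [-11.9,0,22.9,0.06,0.02,-0.2,6.0],
  [-11.9,0,22.9,0.06,0.02,-0.2,6.0],
])

```text
t: 22.75
tool_pos: [0.511, 0.3154, 0.084]
tcp_rot: [[-0.989, -0.149, 0.001], [-0.149, 0.989, 0.0], [-0.001, -0.0, -1.0]]
ft_force: [0.1, 0.4, 0.1]
opening: 0.0598
grip_force: 0.0
```

Call:
drive_tool([
  [0,0,0,0,0,0,4.0],
  [0,0,0,0,0,0,2.6],
  [0,0,0,0,0,0,2.0],
  [0,0,0,0,0,0,2.0],
  [0,0,0,0,0,0,2.0],
  [0,0,0,0,0,0,2.0],
], squeeze=100)

```text
t: 23.35
tool_pos: [0.5108, 0.3156, 0.0851]
tcp_rot: [[-0.989, -0.149, 0.002], [-0.149, 0.989, 0.001], [-0.002, 0.0, -1.0]]
ft_force: [-1.2, -0.8, 6.2]
opening: 0.0213
grip_force: 69.4
```

Call:
drive_tool([
  [0,0,-2,0,0,0,2.0],
  [0,0,-6,0,0,0,2.0],
  [0,0,-11,0,0,0,2.0],
  [0,0,-16,0,0,0,2.0],
  [0,0,-19,0,0,0,2.0],
  [0,0,-19,0,0,0,2.0],
])

```text
t: 23.95
tool_pos: [0.5121, 0.3164, 0.2793]
tcp_rot: [[-0.989, -0.15, 0.009], [-0.15, 0.989, 0.004], [-0.009, 0.002, -1.0]]
ft_force: [0.9, -0.0, -2.5]
opening: 0.0217
grip_force: 68.9
```

```bash
python3 m.py; python3 -c "
from goals import *
p,A=spose(-12.5,.085,.09);print(p.round(3),rel(p,A))"
```

```text
870 x -0.11395169624642647 0.08196270982934821
-0.12 9 -0.0346 0.0344 0.0679
-0.11 51 -0.0393 0.0359 0.0666
-0.1 59 -0.0371 0.0348 0.0674
-0.09 57 -0.0372 0.0342 0.0679
-0.08 60 -0.0373 0.0343 0.0677
-0.07 38 -0.0364 0.0302 0.0664
-0.06 69 -0.0367 0.0096 0.0658
-0.05 79 -0.0365 0.0049 0.0664
-0.04 50 -0.0342 -0.0037 0.0664
-0.03 11 -0.0204 -0.0095 0.0694
-0.0 17 -0.0237 0.0065 0.0655
0.01 51 -0.0161 0.0132 0.0662
0.02 51 -0.0122 0.0117 0.0662
0.03 51 -0.0108 0.0123 0.0662
0.04 52 -0.0111 0.0128 0.0658
0.05 48 -0.0107 0.0128 0.0662
0.06 56 -0.0113 0.0128 0.0661
0.07 49 -0.0113 0.0132 0.0663
0.08 12 -0.0085 0.0103 0.0687
[ 0.318 -0.058  0.202] (array([ 24.7 , -34.04,   7.23]), array([-0.73, -4.9 ,  1.28]))
```

```bash
sed -i 's/^MT=.*/MT=np.array([-.0865,-.0012,.0745])/' goals.py; python3 -c "
from goals import *
p,A=spose(-11.6,.085,.09);print(p.round(3),rel(p,A))"
```

```text
[ 0.315 -0.06   0.205] (array([ 25.  , -34.19,   6.94]), array([-0.69, -4.91,  1.13]))
```

Call:
drive_tool([
  [25,-34.2,7,-0.69,-4.91,1.13,2.0],
  [25,-34.2,7,-0.69,-4.91,1.13,2.0],
  [25,-34.2,7,-0.69,-4.91,1.13,2.0],
  [25,-34.2,7,-0.69,-4.91,1.13,2.0],
  [25,-34.2,7,-0.69,-4.91,1.13,2.0],
  [25,-34.2,7,-0.69,-4.91,1.13,2.0],
  [25,-34.2,7,-0.69,-4.91,1.13,2.0],
  [25,-34.2,7,-0.69,-4.91,1.13,2.0],
  [25,-34.2,7,-0.69,-4.91,1.13,2.0],
  [25,-34.2,7,-0.69,-4.91,1.13,2.0],
])

```text
t: 25.0
tool_pos: [0.3114, -0.0614, 0.2019]
tcp_rot: [[-0.875, -0.049, 0.481], [0.005, 0.994, 0.111], [-0.483, 0.099, -0.87]]
ft_force: [0.5, -0.3, -1.7]
opening: 0.0213
grip_force: 69.0
```

Call:
drive_tool([
  [0,0,0,0,0,0,2.0],
  [0,0,0,0,0,0,2.0],
])

```text
t: 25.2
tool_pos: [0.3129, -0.06, 0.2025]
tcp_rot: [[-0.875, -0.052, 0.481], [0.003, 0.994, 0.112], [-0.484, 0.1, -0.869]]
ft_force: [0.2, 0.1, -2.3]
opening: 0.0212
grip_force: 69.0
```

```bash
python3 -c "
from goals import *
print(mouth())
p,A=spose(-11.6,.08,0);print(p.round(3),rel(p,A))"; python3 m.py | head -7
```

```text
(array([-87.1,  16.9,  88.4]), np.float64(-11.7), array([-1. ,  0.1, -2.1]), array([-0.  ,  0.68,  0.04]), 25.2)
[ 0.363 -0.049  0.13 ] (array([-0.88,  0.08,  8.88]), array([-0.02, -0.06, -0.02]))
888 x -0.11393524902473419 0.03317597643688381
-0.12 21 -0.0349 0.0353 0.0712
-0.11 59 -0.0385 0.0372 0.0677
-0.1 49 -0.0362 0.0349 0.0672
-0.09 48 -0.036 0.0357 0.0668
-0.08 46 -0.0359 0.0355 0.0672
-0.07 48 -0.0337 0.0356 0.0669
```

Call:
drive_tool([
  [0,0,4,0,0,0,2.0],
  [0,0.1,7.5,0,0,0,2.0],
  [0,0.1,8.8,0,0,0,2.0],
  [-2,0.1,8.8,0,0,0,2.0],
  [-4,0.1,8.8,0,0,0,2.0],
  [-4.5,0.1,8.8,0,0,0,2.0],
  [-4.5,0.1,8.8,0,0,0,2.0],
])

```text
t: 25.95
tool_pos: [0.3962, -0.0482, 0.1492]
tcp_rot: [[-0.874, -0.058, 0.483], [-0.003, 0.994, 0.113], [-0.486, 0.097, -0.868]]
ft_force: [0.4, 0.6, -2.1]
opening: 0.0215
grip_force: 69.1
```

```bash
python3 -c "
from goals import *
print(mouth())
p,A=spose(-11.6,.001,0);print(p.round(3),rel(p,A))"
```

```text
(array([-40.9,   9.9,   0.5]), np.float64(-11.4), array([-0.6,  0.5, -2.1]), array([ 0.03,  0.76, -0.02]), 25.95)
[ 0.432 -0.049  0.168] (array([-4.08, -0.13,  0.07]), array([-0.01, -0.04,  0.04]))
```

Call:
drive_tool([
  [-0.8,-0.1,0,0,0,0,2.0],
  [-1.6,-0.1,0,0,0,0,2.0],
  [-2.2,-0.1,0,0,0,0,2.0],
  [-2.7,-0.1,0,0,0,0,2.0],
  [-2.7,-0.1,0,0,0,0,2.0],
])

```text
t: 26.45
tool_pos: [0.4197, -0.0503, 0.1623]
tcp_rot: [[-0.874, -0.055, 0.483], [-0.0, 0.994, 0.113], [-0.486, 0.099, -0.868]]
ft_force: [-0.4, 2.1, -1.7]
opening: 0.0214
grip_force: 69.0
```

```bash
python3 -c "
from goals import *
print(mouth())"
```

```text
(array([-15. ,   2.2,   0.6]), np.float64(-11.5), array([-0.8,  2.2, -1.6]), array([0.38, 0.52, 0.21]), 26.45)
```

Call:
drive_tool([
  [-0.5,0,0,0,0,0,2.0],
  [-1.0,0,0,0,0,0,2.0],
  [-1.3,0,0,0,0,0,2.0],
  [-1.3,0,0,0,0,0,2.0],
])

```text
t: 26.85
tool_pos: [0.4284, -0.0495, 0.1667]
tcp_rot: [[-0.877, -0.054, 0.478], [0.001, 0.994, 0.113], [-0.481, 0.1, -0.871]]
ft_force: [-5.8, 2.9, -4.6]
opening: 0.0213
grip_force: 69.1
```

```bash
python3 -c "
from goals import *
print(mouth())
for a in (-16,-20,-22,-24,-26,-28):p,A=spose(a,.001,0);print(a,rel(p,A))"
```

```text
(array([-5.8,  1. , -0.4]), np.float64(-11.6), array([-6.6,  4.1, -1.4]), array([0.81, 1.85, 0.38]), 26.85)
-16 (array([-0.44,  0.68,  0.05]), array([-0.02, -0.1 ,  0.73]))
-20 (array([-0.52,  1.29,  0.05]), array([-0.02, -0.1 ,  1.39]))
-22 (array([-0.57,  1.59,  0.05]), array([-0.02, -0.1 ,  1.73]))
-24 (array([-0.64,  1.89,  0.04]), array([-0.02, -0.1 ,  2.06]))
-26 (array([-0.71,  2.18,  0.04]), array([-0.02, -0.1 ,  2.39]))
-28 (array([-0.8 ,  2.47,  0.04]), array([-0.03, -0.1 ,  2.73]))
```

Call:
drive_tool([
  [0,0.35,0,0,0,0.37,2.0],
  [0,0.7,0,0,0,0.73,2.0],
  [-0.05,1.0,0,0,0,1.06,2.0],
  [-0.1,1.3,0,0,0,1.39,2.0],
  [-0.1,1.3,0,0,0,1.39,2.0],
])

```text
t: 27.35
tool_pos: [0.4287, -0.0363, 0.1687]
tcp_rot: [[-0.875, 0.073, 0.478], [0.145, 0.983, 0.114], [-0.462, 0.169, -0.871]]
ft_force: [-5.0, 3.5, -3.1]
opening: 0.0212
grip_force: 69.1
```

```bash
cat > tooth.py <<'E'
from goals import *
print(mouth())
f=np.load('fr0.npz');F=f['F'];c0=f['c0']
p=snapshot('top')[0].astype(np.float32).mean(2)
a=np.radians(np.arange(-24,-85,-4))
row=[]
for r in (.034,.036,.038):
    q=proj('top',c0+np.stack([r*np.cos(a),r*np.sin(a),0*a+.018],1)@F.T).astype(np.float32)
    row.append(cv2.remap(p,q[:,:1],q[:,1:],cv2.INTER_LINEAR)[:,0])
print(np.mean(row,0).astype(int))
E
python3 tooth.py;python3 m.py | grep -E "^-0.(09|05|04|0[78])"
```

```text
(array([-5.4,  1.7, -0.3]), np.float64(-20.0), array([-5.1,  4.5, -0.6]), array([0.88, 1.62, 0.37]), 27.35)
[113 106 106 105 111 126 151 168 176 174 168 156 137 119 112 113]
-0.09 111 -0.0341 0.0369 0.0595
-0.08 83 -0.0344 0.0364 0.0655
-0.07 48 -0.0348 0.0365 0.0667
-0.05 103 -0.035 0.0362 0.0665
-0.04 76 -0.0358 0.0278 0.0667
```

Call:
drive_tool([
  [0,0.15,0,0,0,0.17,2.0],
  [0,0.3,0,0,0,0.33,2.0],
  [0,0.3,0,0,0,0.33,2.0],
])

```text
t: 27.75
tool_pos: [0.4292, -0.0341, 0.1693]
tcp_rot: [[-0.872, 0.104, 0.479], [0.178, 0.978, 0.112], [-0.457, 0.183, -0.871]]
ft_force: [-5.9, 1.4, -4.5]
opening: 0.0213
grip_force: 69.2
```

```bash
python3 tooth.py
```

```text
(array([-5.4,  0.9, -0.2]), np.float64(-21.9), array([-6.9,  2.7, -1.2]), array([0.57, 1.88, 0.75]), 27.75)
[113 107 105 105 110 123 146 168 176 172 166 155 137 119 112 111]
```

Call:
drive_tool([
  [0,0.15,0,0,0,0.17,2.0],
  [0,0.3,0,0,0,0.33,2.0],
  [0,0.3,0,0,0,0.33,2.0],
])

```text
t: 28.1
tool_pos: [0.4298, -0.0318, 0.17]
tcp_rot: [[-0.867, 0.134, 0.479], [0.211, 0.971, 0.11], [-0.451, 0.196, -0.871]]
ft_force: [-5.1, -1.3, -5.0]
opening: 0.0217
grip_force: 69.5
```

```bash
python3 tooth.py
```

```text
(array([-5.2,  0.2, -0. ]), np.float64(-23.8), array([-7.1, -0.1, -1.7]), array([0.09, 2.  , 1.11]), 28.1)
[114 107 107 107 111 125 147 168 177 177 171 158 137 120 111 112]
```

At the stop again, with the moment rising and the tooth steady. This time I'll back off by half the play only.

```bash
python3 -c "
from goals import *
for a in (-17.5,-16.5):p,A=spose(a,.0045,0);print(a,rel(p,A))"
```

```text
-17.5 (array([-0.02, -0.85,  0.07]), array([-0.05, -0.08, -1.05]))
-16.5 (array([-0.04, -1.01,  0.07]), array([-0.05, -0.08, -1.22]))
```

Call:
drive_tool([
  [0,-0.4,0,0,0,-0.5,2.0],
  [0,-0.85,0,0,0,-1.05,2.0],
  [0,-0.85,0,0,0,-1.05,2.0],
])

```text
t: 28.45
tool_pos: [0.4291, -0.0395, 0.1686]
tcp_rot: [[-0.876, 0.038, 0.48], [0.105, 0.988, 0.113], [-0.47, 0.15, -0.87]]
ft_force: [-5.1, 3.7, -3.9]
opening: 0.0214
grip_force: 69.0
```

```bash
python3 tooth.py;python3 -c "
from goals import *
print(rel(*spose(mouth()[1],.0045,0)))"
```

```text
(array([-4.5,  1.6,  0. ]), np.float64(-17.6), array([-5.5,  4.7, -1.3]), array([0.8 , 1.54, 0.27]), 28.45)
[113 107 107 112 126 150 170 172 161 151 153 152 136 119 111 116]
(array([ 0.02, -0.03,  0.07]), array([-0.02, -0.07,  0.  ]))
```

The nut followed the spanner back again because of a side load in the jaws. Instead I'll press it to the stop and lift the spanner straight off along the axis under a light clockwise load.

Call:
drive_tool([
  [0.1,0.3,0,0,0,0.33,2.0],
  [0.2,0.6,0,0,0,0.66,2.0],
  [0.2,0.75,0,0,0,0.9,2.0],
  [0.2,0.75,0,0,0,0.9,2.0],
])

```text
t: 28.9
tool_pos: [0.4293, -0.0325, 0.1699]
tcp_rot: [[-0.867, 0.119, 0.483], [0.196, 0.974, 0.111], [-0.458, 0.191, -0.868]]
ft_force: [-0.8, 0.3, -3.5]
opening: 0.0214
grip_force: 69.1
```

```bash
python3 tooth.py
```

```text
(array([-4.9,  0.8,  0.7]), np.float64(-22.9), array([-2.4,  0.4, -2.7]), array([0.27, 1.09, 0.77]), 28.9)
[116 107 105 106 111 124 148 169 176 174 169 157 137 119 112 113]
```

Call:
drive_tool([
  [0,0,-0.5,0,0,0,2.0],
  [0,0,-1,0,0,0,2.0],
  [0,0,-1.5,0,0,0,2.0],
  [0,0,-2,0,0,0,2.0],
  [0,0,-2.6,0,0,0,2.0],
  [0,0,-3.5,0,0,0,2.0],
  [0,0,-5.5,0,0,0,2.0],
  [0,0,-8,0,0,0,2.0],
  [0,0,-8,0,0,0,2.0],
])

```text
t: 29.85
tool_pos: [0.3911, -0.0426, 0.2421]
tcp_rot: [[-0.865, 0.121, 0.487], [0.198, 0.974, 0.109], [-0.462, 0.19, -0.866]]
ft_force: [0.7, -0.2, -2.3]
opening: 0.0216
grip_force: 60.4
```

```bash
python3 tooth.py; python3 m.py
python3 - <<'E'
from goals import *
p,A=matpose(.0855,.12,.125); p[:2]=[.511,.315]; p[2]=.22
print(rel(p,A))
E
```

```text
(array([-2.8, -0.6, 83.3]), np.float64(-23.0), array([-0.5, -0.3, -2.3]), array([-0.02,  0.66,  0.  ]), 29.85)
[113 106 106 107 111 124 151 170 177 175 169 157 138 119 111 110]
452 x -0.05027866406316335 0.07957159214357161
-0.06 1 -0.0311 -0.0311 0.0848
-0.05 43 -0.0331 0.0369 0.0836
-0.04 100 -0.0308 0.0368 0.0818
-0.03 68 -0.0178 0.0256 0.0788
-0.02 89 -0.0161 0.019 0.0727
-0.01 86 -0.023 0.0253 0.063
-0.0 43 -0.0117 0.0251 0.0657
0.01 10 -0.0102 -0.0007 0.0633
0.06 4 0.0109 0.0123 0.0507
0.07 8 0.0094 0.0116 0.0443
(array([-2.43, 35.85, 11.49]), array([ 1.21,  4.84, -2.76]))
```

The nut stayed at the stop. The spanner pitched about 18° head-down in the grip, so I'll compensate when laying it down.

```bash
cat >> goals.py <<'E'
def laypose(phi,x,y,z,yaw):
    c,s=np.cos(phi),np.sin(phi); S=np.array([[-c,0,s],[0,1,0],[-s,0,-c]]).T
    W=np.array([[np.cos(yaw),-np.sin(yaw),0],[np.sin(yaw),np.cos(yaw),0],[0,0,1]]).astype(float)
    return np.array([x,y,z]),W@S.T
E
python3 - <<'E'
from goals import *
print(laypose(.32,0,0,0,.125)[1].round(2)); print(rel(*laypose(.32,.485,.31,.25,.125)))
E
```

```text
[[-0.94 -0.12  0.31]
 [-0.12  0.99  0.04]
 [-0.31  0.   -0.95]]
(array([-1.65, 35.62,  7.57]), array([ 0.75,  1.81, -2.9 ]))
```

Call:
drive_tool([
  [0,0,-4,0,0,0,2.0],
  [0,8,-4,0.4,0.9,-1.4,2.0],
  [-1,16,-1,0.75,1.81,-2.9,2.0],
  [-1.6,35.6,7.5,0.75,1.81,-2.9,2.0],
  [-1.6,35.6,7.5,0.75,1.81,-2.9,2.0],
  [-1.6,35.6,7.5,0.75,1.81,-2.9,2.0],
  [-1.6,35.6,7.5,0.75,1.81,-2.9,2.0],
  [-1.6,35.6,7.5,0.75,1.81,-2.9,2.0],
  [-1.6,35.6,7.5,0.75,1.81,-2.9,2.0],
  [-1.6,35.6,7.5,0.75,1.81,-2.9,2.0],
])

```text
t: 30.95
tool_pos: [0.4841, 0.316, 0.2472]
tcp_rot: [[-0.942, -0.132, 0.309], [-0.124, 0.991, 0.045], [-0.312, 0.004, -0.95]]
ft_force: [0.2, -0.5, -2.4]
opening: 0.0214
grip_force: 60.5
```

Call:
drive_tool([
  [0,0,0,0,0,0,2.0],
  [0,0,0,0,0,0,2.0],
  [0,0,0,0,0,0,2.0],
])

```text
t: 31.25
tool_pos: [0.4824, 0.3097, 0.2492]
tcp_rot: [[-0.943, -0.125, 0.309], [-0.119, 0.992, 0.041], [-0.311, 0.002, -0.95]]
ft_force: [0.2, -0.4, -1.7]
opening: 0.0214
grip_force: 60.5
```

```bash
python3 m.py >/dev/null
python3 - <<'E'
from goals import *
o=get_obs();A=np.array(o['tcp_rot']);T=np.array(o['tool_pos']);print(T,A.round(3),o['ft_force'],o['grip_force'])
W=cloud('top',np.load('held.npz')['d']).reshape(-1,3)
yaw=.125;B=np.array([[np.cos(yaw),-np.sin(yaw)],[np.sin(yaw),np.cos(yaw)]])
ok=~np.isnan(W[:,0]);W=W[ok];L=W.copy();L[:,:2]=(W[:,:2]-T[:2])@B
k=(abs(L[:,1])<.05)&(abs(L[:,0])<.2)&(L[:,2]>.1)&(L[:,2]<.225);L=L[k]
for lo in np.arange(-.16,.2,.015):
  q=L[(L[:,0]>=lo)&(L[:,0]<lo+.015)]
  if len(q)>3: print(round(lo,3),len(q),q[:,1].min().round(4),q[:,1].max().round(4),np.percentile(q[:,2],[20,50,80]).round(4))
E
```

```text
[0.48257958 0.30966945 0.24958359] [[-0.943 -0.125  0.309]
 [-0.118  0.992  0.041]
 [-0.312  0.002 -0.95 ]] [-0.71469783 -0.3690792  -1.40734833] 60.48577546142042
-0.07 37 -0.0127 0.0104 [0.183  0.1871 0.189 ]
-0.055 74 -0.0132 0.0095 [0.184  0.1862 0.1884]
-0.04 47 -0.0127 0.0083 [0.184  0.1862 0.1874]
-0.025 19 -0.0129 -0.0065 [0.1811 0.1872 0.1885]
0.02 42 -0.0241 0.0127 [0.1822 0.1864 0.1977]
0.035 90 -0.0189 0.0215 [0.1794 0.1823 0.1845]
0.05 176 -0.0349 0.0366 [0.1798 0.1819 0.1843]
0.065 158 -0.0346 0.0366 [0.1794 0.1814 0.183 ]
0.08 83 -0.0341 0.0376 [0.1774 0.1801 0.1819]
0.095 82 -0.0338 0.0373 [0.1767 0.1796 0.1815]
0.11 77 -0.0342 0.0384 [0.1763 0.1792 0.1809]
0.125 27 -0.0357 0.0393 [0.1754 0.1774 0.1804]
```

Call:
drive_tool([
  [1.0,0,4,0,-0.42,0,2.0],
  [2.1,0,8,0,-0.42,0,2.0],
  [3.1,0,12,0,-0.42,0,2.0],
  [3.8,0,14.3,0,-0.42,0,2.0],
  [4.0,0,15.3,0,-0.42,0,2.0],
  [4.0,0,15.3,0,-0.42,0,2.0],
])

```text
t: 31.9
tool_pos: [0.4921, 0.3114, 0.091]
tcp_rot: [[-0.929, -0.126, 0.349], [-0.117, 0.992, 0.045], [-0.352, 0.001, -0.936]]
ft_force: [0.8, -0.2, -1.3]
opening: 0.0212
grip_force: 60.5
```

```bash
cat > lay.py <<'E'
from goals import *
o=get_obs();A=np.array(o['tcp_rot']);T=np.array(o['tool_pos']);print(T,np.round(o['ft_force'],1))
W=cloud('top',snapshot('top')[1]).reshape(-1,3)
yaw=.125;B=np.array([[np.cos(yaw),-np.sin(yaw)],[np.sin(yaw),np.cos(yaw)]])
W=W[~np.isnan(W[:,0])];L=W.copy();L[:,:2]=(W[:,:2]-T[:2])@B
k=(abs(L[:,1])<.045)&(abs(L[:,0])<.2)&(L[:,2]>.01)&(L[:,2]<.04);L=L[k]
for lo in np.arange(-.16,.2,.02):
  q=L[(L[:,0]>=lo)&(L[:,0]<lo+.02)]
  if len(q)>3: print(round(lo,3),len(q),np.percentile(q[:,2],[20,50,80]).round(4))
print("down 1cm in tool:",(A.T@[0,0,-1]).round(2))
E
python3 lay.py
```

```text
[0.49209913 0.31139616 0.09095038] [ 0.8 -0.2 -1.3]
-0.06 55 [0.0229 0.0253 0.0285]
-0.04 27 [0.0218 0.0248 0.0283]
-0.02 5 [0.0108 0.0121 0.0248]
0.02 44 [0.0248 0.028  0.031 ]
0.04 111 [0.0236 0.0258 0.0278]
0.06 194 [0.0239 0.0262 0.0289]
0.08 83 [0.0221 0.0252 0.0285]
0.1 85 [0.0228 0.0255 0.0276]
0.12 53 [0.0218 0.0252 0.0269]
down 1cm in tool: [ 0.35 -0.    0.94]
```

Call:
drive_tool([
  [0.1,0,0.3,0,0,0,2.0],
  [0.2,0,0.5,0,0,0,2.0],
  [0.23,0,0.62,0,0,0,2.0],
  [0.23,0,0.62,0,0,0,2.0],
])

```text
t: 32.35
tool_pos: [0.4925, 0.3124, 0.0856]
tcp_rot: [[-0.928, -0.127, 0.351], [-0.118, 0.992, 0.047], [-0.354, 0.002, -0.935]]
ft_force: [-0.6, -0.3, -2.1]
opening: 0.0212
grip_force: 60.5
```

```bash
python3 lay.py
```

```text
[0.49254442 0.31244929 0.08560035] [-0.6 -0.3 -2.1]
-0.06 53 [0.0166 0.0196 0.0227]
-0.04 25 [0.0154 0.0186 0.0218]
0.02 50 [0.0195 0.0223 0.0316]
0.04 106 [0.0191 0.0212 0.0227]
0.06 192 [0.019  0.0214 0.0236]
0.08 77 [0.0175 0.0205 0.0227]
0.1 78 [0.0181 0.021  0.0229]
0.12 49 [0.0183 0.0206 0.0231]
down 1cm in tool: [ 0.35 -0.    0.94]
```

Within about 2 mm of the mat. Lowering the rest, releasing, and withdrawing along the fingers.

Call:
drive_tool([
  [0.05,0,0.12,0,0,0,2.0],
  [0.05,0,0.12,0,0,0,2.0],
  [0.05,0,0.12,0,0,0,2.5],
  [0.05,0,0.12,0,0,0,3.5],
  [0.05,0,0.12,0,0,0,5.0],
  [0.05,0,0.12,0,0,0,6.0],
  [0.05,0,0.12,0,0,0,6.0],
  [0,0,-2,0,0,0,6.0],
  [0,0,-6,0,0,0,6.0],
  [0,0,-11,0,0,0,6.0],
])

```text
t: 33.4
tool_pos: [0.4527, 0.3064, 0.1874]
tcp_rot: [[-0.929, -0.126, 0.348], [-0.118, 0.992, 0.045], [-0.35, 0.0, -0.937]]
ft_force: [0.9, 1.4, 0.9]
opening: 0.0598
grip_force: 0.0
```

Call:
drive_tool([
  [5,0,-8,0,0,0,6.0],
  [9,0,-12,0,0,0,6.0],
  [9,0,-12,0,0,0,6.0],
  [9,0,-12,0,0,0,6.0],
  [9,0,-12,0,0,0,6.0],
])

```text
t: 33.9
tool_pos: [0.3281, 0.2914, 0.2697]
tcp_rot: [[-0.927, -0.128, 0.353], [-0.119, 0.992, 0.049], [-0.356, 0.003, -0.934]]
ft_force: [0.6, 0.5, 0.4]
opening: 0.0601
grip_force: 0.0
```

```bash
python3 tooth.py
python3 - <<'E'
from goals import *
p,d=snapshot('top');W=cloud('top',d)
bw=(p.min(2)>120);bw[:, :100]=0;bw[:,170:]=0;bw[:150]=0;bw[250:]=0
P=W[bw];P=P[(P[:,2]>.008)&(P[:,2]<.05)&(P[:,1]>.255)]
for lo in np.arange(.39,.66,.02):
  q=P[(P[:,0]>=lo)&(P[:,0]<lo+.02)]
  if len(q): print(round(lo,2),len(q),q[:,1].min().round(3),q[:,1].max().round(3),np.median(q[:,2]).round(4))
E
```

```text
(array([ 18.1, 362.2,  87. ]), np.float64(-5.6), array([ 0.8,  0.4, -0. ]), array([ 0.07,  0.31, -0.  ]), 33.9)
[109 104 103 103 107 121 145 164 172 169 162 152 133 115 107 106]
0.43 58 0.292 0.318 0.0186
0.45 77 0.294 0.321 0.019
0.47 69 0.297 0.323 0.0188
0.49 77 0.3 0.326 0.0186
0.51 72 0.303 0.333 0.0193
0.53 103 0.301 0.349 0.0189
0.55 189 0.287 0.359 0.0189
0.57 85 0.288 0.362 0.018
0.59 79 0.291 0.365 0.0186
0.61 55 0.294 0.368 0.0181
```

The spanner lies flat on the mat, the tooth is still against the pin (same profile as under load), and the arm is clear.

```bash
python3 -c "
from station import *
print(hand_in())"
```

```text
the job is handed in; nothing more can be done
None
```

The job is handed in at about 34 s of the 67 s: the nut was turned by hand to the white mark, then with the spanner to the stop pin. It slipped back when I first took the spanner off, so I refitted it and pressed the nut home again, and camera readings just before hand-in show the tooth on the pin and the spanner flat on its mat.

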